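# Put away the night round's pile

### The arm

A 7-joint arm with a two-finger parallel gripper is mounted at the origin on the work surface. World frame = base frame: x ahead of the robot, y to its left, z up, the work surface at z = 0. Lengths are in m, angles in rad, forces in N, time in s.
With the tool pointing down it reaches from about 0.425 to 1.025 m from the base axis. Payload 9.4 kg.
Tool frame: the origin (TCP) lies on the centre line of the jaws, within the pads' length; the fingertips stand 19 mm ahead of it and the grasp point (between the pads) is the TCP; z points along the fingers, y is the line along which they close (so a half turn about z gives the same grasp; the last joint's range is limited). The gripper opens to 93 mm and grips with 3 to 60 N. Pads are 15 mm wide; open, the fingers measure 128 mm over their backs; the gripper's body (75 mm by 188 mm) begins 65 mm behind the grasp point.
Start: joints at [-1.367, 0.599, -0.003, 1.599, 0.002, 0.943, -0.08], TCP at [0.201, 0.697, 0.238] pointing down, gripper open.
Joint ranges: [-2.57, 2.57], [-0.35, 1.97], [-1.29, 1.29], [0.11, 2.56], [-1.05, 4.19], [0.11, 1.86], [-2.63, 2.63]. Speed limits (rad/s): [2.22, 2.22, 3.01, 3.01, 3.14, 3.14, 3.14].

### API

Orientations are given as [roll, pitch, yaw] about the fixed x, y, z axes, in that order (R = Rz(yaw) Ry(pitch) Rx(roll)).
In Python, from station import manip gives the robot as it stands.
- The arm moves only by the tool step_arm, never from a script. Its argument "rows" is a list of rows, each an object of numbers: "dx", "dy", "dz": the shift along the tool's x, y, z in units of 0.02 m (1.0 is 0.02 m); "ax", "ay", "az": the turn, a rotation vector about the tool's x, y, z in units of pi rad (1.0 is pi rad); "fingers": the opening, from 0 (shut) to 1 (fully open). A call has 1 to 5 rows; each row shifts and turns the commanded pose from where the row before left it, along the tool's axes as they then stand; what a row does not reach is not made up. A row lasts 1/12 s, in which the tool goes at most 41.7 mm and 7.16 degrees, less where a joint would pass 70% of its speed; a pose out of reach is approached as far as the arm can. A call with a number of a shift or a turn outside -1 to 1 is refused whole. A call with a gripper value outside its range is refused whole. The fingers move at their own pace and stop on an object; the grip force is fixed at half the most. Time passes only in rows, so rows that do not move let the fingers close. It gives the time, the measured TCP pose, the force, the opening and the grip force at its end, in the units of the state.
- manip.observe(): the state, without advancing time (a new reading comes with each control period).
- manip.snapshot(name): name is "side" or "top"; returns a dict with "frame" (480x640x3 uint8, blue, green, red), "range_z" (480x640 float32, m along the optical axis (not along the pixel's ray), 0 where there is no reading), "mtx" (3x3 intrinsics, pixels), "distortion" ([k1, k2, p1, p2, k3] as OpenCV has them; the pictures are not rectified), "rvec" (rotation vector, rad) and "tvec" (3), from world to camera coordinates, as OpenCV has them. Camera axes: x right, y down, z forward; pixel columns grow to the right and rows downward; lengths in m; the calibration is good to about 2 mm. A picture is of the moment at which its call begins.
- manip.sign_off(): hands the job in; it is judged then, once.
The state is a dict: "clock": time; "joint_pos": joint angles; "qvel": joint speeds; "joint_torque": joint torques, N m; "eef_pos": TCP position; "tcp_rot": TCP orientation; "force": force on the tool from outside, world axes, zero at the start; "wrist_torque": the same for the moment, N m; "opening": opening from 0.0 (shut) to 1.0 (fully open); "grip_force": force on a finger pad.
Only numpy, scipy, OpenCV 4.12 (cv2) and the standard library are available. Lean on these libraries where they do the work, as an engineer would, in place of code of your own. Each camera call takes 0.05 s, during which the arm holds its last target. There are 200 camera calls.

### The job

Take the night round's pile apart from the top down, one thing at a time, and put each thing away: stand the brown vial from the pile in the empty compartment of the white divider in the lock drawer, stand the steel pill crusher inside the round steel wash dish, lay the tablet carton flat inside the small grey stock tray, and lay the blue weekly organizer, lids up, inside the long wooden bedside tray. Set each thing down rather than dropping it, knock neither vial nor the crusher over, and leave the vial that is already in the divider standing where it is; the drawer stays open for the second nurse's count.

Things in the scene. Friction and masses are not known exactly. Their poses are not given: they have to be found in the camera images.
- organizer: Blue plastic weekly pill organizer, bottom of the pile, standing on the worktop: a flat box 196 x 56 x 30 mm (x, y, z) with seven lids in a row along x on its top. Origin at the centre of its underside, x along its length, z up. 130 g. To be gripped across its 56 mm width.
- carton: White tablet carton (closed, full, rigid box) lying on top of the organizer: 118 x 50 x 34 mm (x, y, z), its length roughly along the organizer's. Origin at the centre of its underside, z up. About 100 g. To be gripped across its 50 mm width.
- crusher: Steel twist-handled pill crusher standing on one end of the carton, beside the vial (which end varies): body 38 mm in diameter and 48 mm high, a neck, then a round fluted twist knob 36 mm in diameter from 56 to 84 mm above its underside (84 mm is the whole height). Origin at the centre of its underside, z up along its axis. About 160 g. Handle and body are one rigid piece.
- vial: Brown glass vial standing on the other end of the carton: 32 mm in diameter up to 46 mm, shoulder, white cap 25 mm in diameter; whole height 70 mm, paper band round it. Origin at the centre of its underside, z up along its axis. About 60 g. Its axis is about 68 mm from the crusher's, along the carton's length.
- vial_divider: White plastic divider lying inside the lock drawer, fixed: 128 x 60 x 26 mm (x, y, z) with two open-topped compartments side by side along x, each 58 x 52 mm inside, 4 mm walls and floor. Origin at the centre of its underside, z up. The empty compartment is centred at x = -31 mm, y = 0 (the end nearer the robot); its floor is at z = 4 mm. The other (x = +31 mm) holds the vial that stays.
- kept_vial: A second brown vial, the same as the vial in the pile, already standing in the divider's compartment farther from the robot; loose, to be left alone. Origin at the centre of its underside.
- drawer: Cream enamelled steel lock drawer, fixed, open-topped: 250 x 200 x 60 mm (x, y, z), walls and floor 4 mm. Origin at the centre of its underside, z up. Its lid is hinged on its +y wall and folded right back, sloping down to the worktop as far as 340 mm from the origin; chrome hasp on the lid, staple on the -y wall. Within reach nothing but the pile is higher than 80 mm.
- wash_dish: Round stainless steel wash dish on the worktop, fixed: 120 mm across the rim, 26 mm high, flat inner floor about 94 mm across at z = 3 mm. Origin at the centre of its underside, z up.
- stock_tray: Small shallow dark grey plastic stock tray with a ribbed floor on the worktop, fixed: 156 x 86 x 14 mm outside (x, y, z), 148 x 78 mm inside, floor at z = 4 mm. Origin at the centre of its underside, x along its length, z up.
- bedside_tray: Long shallow wooden bedside tray with a small brass handle at each end, on the worktop, fixed: 250 x 110 x 12 mm outside without the handles (x, y, z), 242 x 102 mm inside, floor at z = 4 mm. Origin at the centre of its underside, x along its length, z up.
Not all that is in view belongs to the job. Leave any pink or purple look-alike of the carton alone.

How it is judged:
By the outcome, as a careful person would: the job done as asked, in the order asked, and still so for the second after the job is handed in, with the robot touching nothing.
It also fails if it takes over 128 s, if anything falls off the work surface, if the arm or the gripper's body presses on something with over 40 N, if the wrist force passes 120 N, or if a joint passes its speed limit or range.

## Working session

There is one attempt and no reset: what is moved stays moved. The work goes in short steps, Python scripts to look and compute and a tool call to move; the robot and the scene stay as the last step left them, time stands still between calls to the robot, and variables do not carry over. Pictures are saved under pics/ and viewed, at most 14 in all, crops included, and the job is handed in when it is done.

Besides the shell and the picture viewer there is one more tool, called after ">>>" by a JSON object that holds its "fn" and its "kwargs". step_arm: Moves the arm, as the interface text tells. Shifts and turns lie within -1 to 1; 1 stands for 0.02 m of shift or pi rad of turn. Its arguments: {"type":"object","properties":{"rows":{"type":"array"}},"required":["rows"]}

```bash
mkdir -p pics; ls
cat > h.py <<'E'
import numpy as np, cv2
from station import manip
def snap(n, save=None):
    s=manip.snapshot(n)
    if save: cv2.imwrite('pics/'+save+'.png',s['frame'])
    return s
def cloud(s):
    d=s['range_z'];h,w=d.shape
    u,v=np.meshgrid(np.arange(w),np.arange(h))
    p=cv2.undistortPoints(np.stack([u,v],-1).reshape(-1,1,2).astype(float),s['mtx'],s['distortion']).reshape(h,w,2)
    c=np.dstack([p*d[...,None],d]).reshape(-1,3)
    R,_=cv2.Rodrigues(np.array(s['rvec'],float))
    P=((c-np.ravel(s['tvec']))@R).reshape(h,w,3)
    P[d==0]=np.nan
    return P
E
python3 - <<'E'
from h import *
for n in('top','side'):
    s=snap(n,n+'1'); np.savez('/tmp/'+n+'1.npz',**s)
    R,_=cv2.Rodrigues(np.array(s['rvec'],float));print(n,-R.T@np.ravel(s['tvec']))
print(manip.observe())
E
```

```text
pics
top [ 0.25188039 -0.08100902  1.43111039]
side [ 0.38728824 -0.9040955   0.9786896 ]
{'clock': 0.1, 'joint_pos': array([-1.36671529,  0.60006406, -0.00258331,  1.60001278,  0.0018116 ,
        0.94287985, -0.0798028 ]), 'qvel': array([-0.00121927,  0.00010515, -0.00056238, -0.0002382 ,  0.00074619,
        0.00032918, -0.00033203]), 'joint_torque': array([ 5.24161966e-03, -7.66558528e+01,  1.50239144e+00, -2.52938247e+01,
       -5.22559311e-02,  1.36798894e-02,  3.96414225e-05]), 'eef_pos': array([0.20078333, 0.69624096, 0.23684529]), 'tcp_rot': array([-3.14023574e+00,  1.14348278e-04,  2.86090713e+00]), 'force': array([ 0.68323515, -0.5291399 , -0.12881696]), 'wrist_torque': array([-0.01740348,  0.02567023, -0.02453127]), 'grip_force': 0.0, 'opening': 1.0038808062926137}
```

View pics/top1.png

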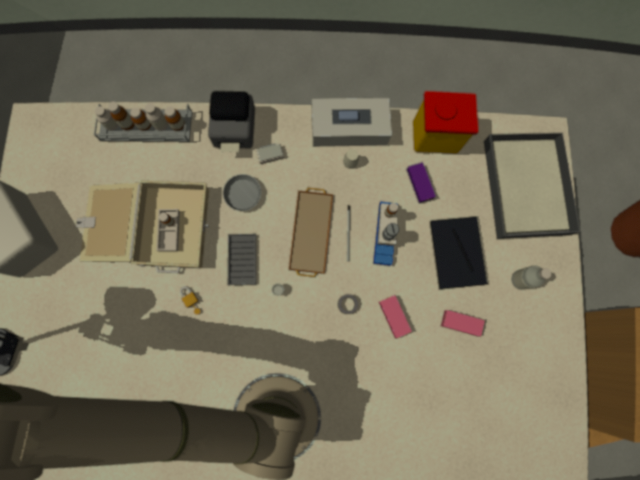

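View pics/side1.png

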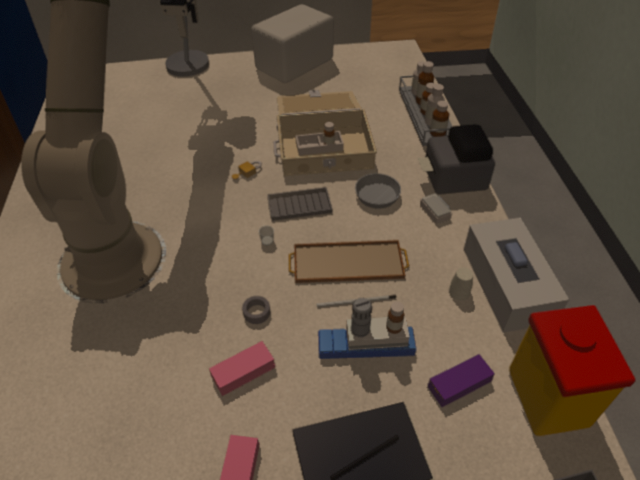

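The top view shows the pile at about (386,232), with the vial at (392,210) at its far end and the crusher at (390,231). The drawer is at (172,225) with the divider at (168,230): the kept vial is at (168,218) and the empty compartment at (168,243). The dish is at (243,193), the grey tray at (242,259) and the wooden tray at (312,232). The pink boxes (395,316) and (464,323) and the purple one (421,183) are look-alikes, and the rack vials (100–180,120) are not in the pile. The white carton on the blue organizer is the one described.

Run:
```python
from h import *
s=dict(np.load('/tmp/top1.npz'));P=cloud(s);f=s['frame']
t=dict(np.load('/tmp/side1.npz'));Q=cloud(t);g=t['frame']
a=cv2.resize(f[190:275,360:420],None,fx=6,fy=6,interpolation=cv2.INTER_CUBIC)
b=cv2.resize(g[290:365,310:425],None,fx=3.6,fy=6.8,interpolation=cv2.INTER_CUBIC)
b=cv2.resize(g[290:365,310:425],None,fx=3.7,fy=3.7,interpolation=cv2.INTER_CUBIC)
c=np.zeros((510,790,3),np.uint8);c[:a.shape[0],:a.shape[1]]=a;c[:b.shape[0],362:362+b.shape[1]]=b
cv2.imwrite('pics/crop1.png',c)
def comb(box_s,box_t):
    x0,x1,y0,y1=box_s;A=np.hstack([P[y0:y1,x0:x1].reshape(-1,3),f[y0:y1,x0:x1].reshape(-1,3)])
    x0,x1,y0,y1=box_t;B=np.hstack([Q[y0:y1,x0:x1].reshape(-1,3),g[y0:y1,x0:x1].reshape(-1,3)])
    return A,B
def rect(pts,n):
    if len(pts)<5: print(n,'few',len(pts));return
    r=cv2.minAreaRect(pts[:,:2].astype(np.float32)*1000); print(n,len(pts),np.round(r[0],1),np.round(r[1],1),round(r[2],1),'z',np.round(np.percentile(pts[:,2],[5,50,95])*1000,1))
A,B=comb((365,410,195,272),(310,425,290,362))
for n,X in(('top',A),('side',B)):
    z=X[:,2]
    for lo,hi in((.02,.04),(.055,.072),(.12,.139),(.14,.16)):
        rect(X[(z>lo)&(z<hi),:3],f'{n} pile {lo}-{hi}')
        if lo>=.12:
            m=X[(z>lo)&(z<hi),:3]
            L,lab,cen=cv2.kmeans(m[:,:2].astype(np.float32),2,None,(3,50,1e-5),5,0) if len(m)>5 else (0,None,None)
            print(cen)
for nm,bs,bt,lo,hi in(('drawerRim',(130,212,178,272),(270,380,105,180),.05,.07),('divider',(155,185,205,255),(295,345,128,155),.024,.036),('keptvial',(155,185,200,255),(310,345,115,150),.055,.09),('dish',(220,268,172,215),(352,404,173,212),.015,.035),('stock',(225,260,230,290),(265,335,185,222),.009,.022),('bed',(285,338,184,280),(285,412,238,286),.007,.020)):
    A,B=comb(bs,bt)
    for n,X in(('top',A),('side',B)):
        z=X[:,2];rect(X[(z>lo)&(z<hi),:3],nm+' '+n)
print('table z',np.nanmedian(P[330:350,420:440,2]),np.nanmedian(Q[380:400,300:320,2]))
```

```text
top pile 0.02-0.04 448 [ 552.  -310.3] [ 57.3 196.7] 84.8 z [21.5 28.9 34.9]
top pile 0.055-0.072 340 [ 572.2 -312. ] [ 51.2 119.9] 85.0 z [58.5 64.1 69.2]
top pile 0.12-0.139 83 [ 568.4 -309.4] [31.3 96.3] 86.9 z [122.9 132.5 137.9]
[[ 0.5281432 -0.3025763]
 [ 0.6029552 -0.3144754]]
top pile 0.14-0.16 136 [ 564.1 -319.1] [35.7 91.9] 71.8 z [141.8 147.1 151.5]
[[ 0.54643595 -0.30978432]
 [ 0.5296816  -0.31011367]]
side pile 0.02-0.04 1287 [ 553.5 -315. ] [ 57.6 196.8] 83.7 z [21.5 29.8 36.3]
side pile 0.055-0.072 922 [ 572.7 -314.5] [ 53.8 119.3] 86.3 z [57.6 64.3 68.2]
side pile 0.12-0.139 256 [ 567.9 -318.4] [96.9 26. ] 2.2 z [123.1 133.3 137. ]
[[ 0.6036706  -0.31940582]
 [ 0.5347581  -0.32479492]]
side pile 0.14-0.16 273 [ 537.7 -313.1] [36.7 36.4] 42.6 z [141.5 148.2 151.2]
[[ 0.5449683  -0.31209213]
 [ 0.5306468  -0.31857008]]
drawerRim top 1287 [559.4 349.6] [260.6 245.2] 0.1 z [52.  59.7 65.8]
drawerRim side 1398 [557.7 358.2] [255.8 258.3] 89.0 z [50.7 58.1 64.3]
divider top 229 [543.5 351.6] [129.   61.9] 2.0 z [24.8 29.6 34.4]
divider side 307 [542.7 350.3] [128.9  70.7] 1.8 z [24.6 28.7 33.4]
keptvial top 95 [569.2 352. ] [27.3 31. ] 12.5 z [56.3 75.5 82.7]
keptvial side 114 [557.  386.3] [ 29.  110.1] 17.0 z [55.4 70.5 81.3]
dish top 233 [668.4 132.5] [117.8 116.6] 47.0 z [15.6 22.7 30.6]
dish side 365 [666.5 129.5] [123.3 116.2] 79.5 z [15.9 22.2 28.3]
stock top 313 [458.9 122.1] [161.4  83.5] 2.8 z [ 9.3 12.6 18.6]
stock side 435 [460.8 121.2] [157.1  93.2] 3.6 z [ 9.3 13.  17.8]
bed top 934 [554.2 -84.8] [281.9 158.6] 2.1 z [ 7.1  9.2 15.2]
bed side 1734 [553.4 -83.3] [120.  280.9] 84.5 z [ 7.1  9.  15. ]
table z -0.0001474491168509307 0.0002216104194575147
```

View pics/crop1.png

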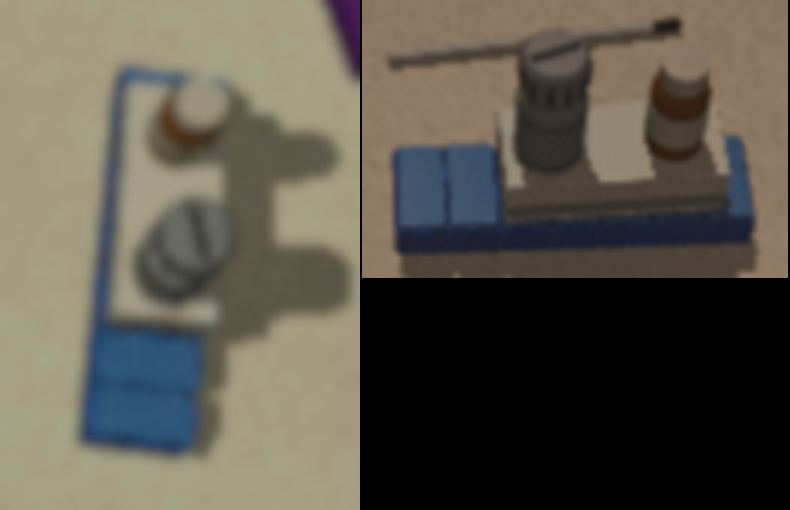

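The crop confirms it: white carton on the blue organizer, crusher near the robot and vial at the far end. Next I refine the top centres and compute the moves.

Run:
```python
from h import *
for n,bx in(('top',(365,410,195,272)),('side',(310,425,290,362))):
    s=dict(np.load(f'/tmp/{n}1.npz'));P=cloud(s)
    x0,x1,y0,y1=bx;X=P[y0:y1,x0:x1].reshape(-1,3)
    for nm,lo,hi,xa,xb in(('crusher',.144,.153,.50,.575),('vial',.129,.138,.58,.64)):
        m=X[(X[:,2]>lo)&(X[:,2]<hi)&(X[:,0]>xa)&(X[:,0]<xb)]
        c,r=cv2.minEnclosingCircle(m[:,:2].astype(np.float32)*1000);print(n,nm,len(m),np.round(c,1),round(r,1),'mean',np.round(m.mean(0)*1000,1),'mid',np.round((m.min(0)+m.max(0))*500,1))
    # bed tray rim only; stock
    if n=='top':
        for nm,(a,b,c,d),lo,hi in(('bed',(285,338,184,280),.009,.016),('drawer',(130,215,175,275),.055,.066)):
            Y=P[c:d,a:b].reshape(-1,3);m=Y[(Y[:,2]>lo)&(Y[:,2]<hi)]
            if nm=='bed': m=m[(m[:,1]>-.17)&(m[:,1]<-.01)&(abs(m[:,1]+.085+.09*(m[:,0]-.554))<.062)]
            r=cv2.minAreaRect(m[:,:2].astype(np.float32)*1000);print(nm,np.round(r[0],1),np.round(r[1],1),r[2]); print(np.round(np.percentile(m,[1,99],axis=0),3))
```

```text
top crusher 104 [ 536.8 -309.8] 18.2 mean [ 536.9 -310.8  147.8] mid [ 537.1 -310.7  148.5]
top vial 55 [ 604.6 -314.8] 13.1 mean [ 604.1 -315.6  133.3] mid [ 604.3 -315.   133.7]
bed [552.5 -86.4] [116.4 277.1] 85.2201156616211
[[ 0.416 -0.145  0.009]
 [ 0.689 -0.021  0.016]]
drawer [559.4 348.7] [243.7 258.5] 89.4075698852539
[[0.431 0.237 0.055]
 [0.686 0.462 0.066]]
side crusher 237 [ 537.8 -312.7] 18.3 mean [ 537.5 -314.5  148.5] mid [ 538.  -313.5  148.3]
side vial 125 [ 605.4 -316.7] 13.7 mean [ 604.5 -318.2  134.2] mid [ 604.6 -316.9  133.2]
```

>>> {"fn": "step_arm", "kwargs": {"rows": [{"dy": -1,"dx": -1,"az": -0.0308},{"dy": -1,"dx": -1,"az": -0.0308},{"dy": -1,"dx": -1},{"dy": -1,"dx": -1},{"dy": -1,"dx": -1}]}}

```text
$.rows[0]: bad value
```

>>> {"fn": "step_arm", "kwargs": {"rows": [{"dx": -1,"dy": -1,"dz": 0,"ax": 0,"ay": 0,"az": -0.0308,"fingers": 1},{"dx": -1,"dy": -1,"dz": 0,"ax": 0,"ay": 0,"az": -0.0308,"fingers": 1},{"dx": -1,"dy": -1,"dz": 0,"ax": 0,"ay": 0,"az": 0,"fingers": 1},{"dx": -1,"dy": -1,"dz": 0,"ax": 0,"ay": 0,"az": 0,"fingers": 1},{"dx": -1,"dy": -1,"dz": 0,"ax": 0,"ay": 0,"az": 0,"fingers": 1}]}}

```text
clock: 0.52
eef_pos: [0.2858, 0.5822, 0.2373]
tcp_rot: [-3.141, -0.0, 3.055]
force: [0.8, 0.5, -1.1]
opening: 1.001
grip_force: 0.0
```

>>> {"fn": "step_arm", "kwargs": {"rows": [{"dx": -0.8,"dy": -1,"dz": 0,"ax": 0,"ay": 0,"az": 0,"fingers": 1},{"dx": -0.8,"dy": -1,"dz": 0,"ax": 0,"ay": 0,"az": 0,"fingers": 1},{"dx": -0.8,"dy": -1,"dz": 0,"ax": 0,"ay": 0,"az": 0,"fingers": 1},{"dx": -0.8,"dy": -1,"dz": 0,"ax": 0,"ay": 0,"az": 0,"fingers": 1},{"dx": -0.8,"dy": -1,"dz": 0,"ax": 0,"ay": 0,"az": 0,"fingers": 1}]}}

```text
clock: 0.93
eef_pos: [0.3566, 0.4756, 0.2374]
tcp_rot: [-3.141, -0.0, 3.054]
force: [-0.4, 0.5, 0.3]
opening: 1.001
grip_force: 0.0
```

>>> {"fn": "step_arm", "kwargs": {"rows": [{"dx": -0.8,"dy": -1,"dz": 0,"ax": 0,"ay": 0,"az": 0,"fingers": 1},{"dx": -0.8,"dy": -1,"dz": 0,"ax": 0,"ay": 0,"az": 0,"fingers": 1},{"dx": -0.8,"dy": -1,"dz": 0,"ax": 0,"ay": 0,"az": 0,"fingers": 1},{"dx": -0.8,"dy": -1,"dz": 0,"ax": 0,"ay": 0,"az": 0,"fingers": 1},{"dx": -0.8,"dy": -1,"dz": 0,"ax": 0,"ay": 0,"az": 0,"fingers": 1}]}}

```text
clock: 1.35
eef_pos: [0.4275, 0.3691, 0.2374]
tcp_rot: [-3.141, -0.0, 3.054]
force: [0.5, 0.1, -0.2]
opening: 1.006
grip_force: 0.0
```

>>> {"fn": "step_arm", "kwargs": {"rows": [{"dx": -0.8,"dy": -1,"dz": 0,"ax": 0,"ay": 0,"az": 0,"fingers": 1},{"dx": -0.8,"dy": -1,"dz": 0,"ax": 0,"ay": 0,"az": 0,"fingers": 1},{"dx": -0.8,"dy": -1,"dz": 0,"ax": 0,"ay": 0,"az": 0,"fingers": 1},{"dx": -0.8,"dy": -1,"dz": 0,"ax": 0,"ay": 0,"az": 0,"fingers": 1},{"dx": -0.8,"dy": -1,"dz": 0,"ax": 0,"ay": 0,"az": 0,"fingers": 1}]}}

```text
clock: 1.77
eef_pos: [0.4985, 0.2625, 0.2374]
tcp_rot: [-3.141, -0.0, 3.054]
force: [0.5, -0.4, -0.1]
opening: 1.003
grip_force: 0.0
```

>>> {"fn": "step_arm", "kwargs": {"rows": [{"dx": -0.2,"dy": -1,"dz": 0,"ax": 0,"ay": 0,"az": 0,"fingers": 1},{"dx": -0.2,"dy": -1,"dz": 0,"ax": 0,"ay": 0,"az": 0,"fingers": 1},{"dx": -0.2,"dy": -1,"dz": 0,"ax": 0,"ay": 0,"az": 0,"fingers": 1},{"dx": -0.2,"dy": -1,"dz": 0,"ax": 0,"ay": 0,"az": 0,"fingers": 1},{"dx": -0.2,"dy": -1,"dz": 0,"ax": 0,"ay": 0,"az": 0,"fingers": 1}]}}

```text
clock: 2.18
eef_pos: [0.5091, 0.1613, 0.2374]
tcp_rot: [-3.141, -0.0, 3.054]
force: [0.3, -0.2, 0.1]
opening: 0.999
grip_force: 0.0
```

>>> {"fn": "step_arm", "kwargs": {"rows": [{"dx": -0.2,"dy": -1,"dz": 0,"ax": 0,"ay": 0,"az": 0,"fingers": 1},{"dx": -0.2,"dy": -1,"dz": 0,"ax": 0,"ay": 0,"az": 0,"fingers": 1},{"dx": -0.2,"dy": -1,"dz": 0,"ax": 0,"ay": 0,"az": 0,"fingers": 1},{"dx": -0.2,"dy": -1,"dz": 0,"ax": 0,"ay": 0,"az": 0,"fingers": 1},{"dx": -0.2,"dy": -1,"dz": 0,"ax": 0,"ay": 0,"az": 0,"fingers": 1}]}}

```text
clock: 2.6
eef_pos: [0.5203, 0.06, 0.2375]
tcp_rot: [-3.141, -0.0, 3.054]
force: [-0.6, -1.2, 0.1]
opening: 1.001
grip_force: 0.0
```

>>> {"fn": "step_arm", "kwargs": {"rows": [{"dx": -0.2,"dy": -1,"dz": 0,"ax": 0,"ay": 0,"az": 0,"fingers": 1},{"dx": -0.2,"dy": -1,"dz": 0,"ax": 0,"ay": 0,"az": 0,"fingers": 1},{"dx": -0.2,"dy": -1,"dz": 0,"ax": 0,"ay": 0,"az": 0,"fingers": 1},{"dx": -0.2,"dy": -1,"dz": 0,"ax": 0,"ay": 0,"az": 0,"fingers": 1},{"dx": -0.2,"dy": -1,"dz": 0,"ax": 0,"ay": 0,"az": 0,"fingers": 1}]}}

```text
clock: 3.02
eef_pos: [0.5315, -0.0414, 0.2375]
tcp_rot: [-3.142, -0.0, 3.054]
force: [-1.0, -0.1, 0.3]
opening: 1.003
grip_force: 0.0
```

>>> {"fn": "step_arm", "kwargs": {"rows": [{"dx": -0.4,"dy": -1,"dz": 0,"ax": 0,"ay": 0,"az": 0,"fingers": 1},{"dx": -0.4,"dy": -1,"dz": 0,"ax": 0,"ay": 0,"az": 0,"fingers": 1},{"dx": -0.4,"dy": -1,"dz": 0,"ax": 0,"ay": 0,"az": 0,"fingers": 1},{"dx": -0.4,"dy": -1,"dz": 0,"ax": 0,"ay": 0,"az": 0,"fingers": 1},{"dx": -0.4,"dy": -1,"dz": 0,"ax": 0,"ay": 0,"az": 0,"fingers": 1}]}}

```text
clock: 3.43
eef_pos: [0.5628, -0.1445, 0.2374]
tcp_rot: [3.142, -0.001, 3.054]
force: [0.9, 0.1, 0.4]
opening: 1.006
grip_force: 0.0
```

>>> {"fn": "step_arm", "kwargs": {"rows": [{"dx": -0.4,"dy": -1,"dz": 0,"ax": 0,"ay": 0,"az": 0,"fingers": 1},{"dx": -0.4,"dy": -1,"dz": 0,"ax": 0,"ay": 0,"az": 0,"fingers": 1},{"dx": -0.4,"dy": -1,"dz": 0,"ax": 0,"ay": 0,"az": 0,"fingers": 1},{"dx": -0.4,"dy": -1,"dz": 0,"ax": 0,"ay": 0,"az": 0,"fingers": 1},{"dx": -0.4,"dy": -1,"dz": 0,"ax": 0,"ay": 0,"az": 0,"fingers": 1}]}}

```text
clock: 3.85
eef_pos: [0.5939, -0.2475, 0.2373]
tcp_rot: [3.141, -0.001, 3.054]
force: [0.0, -0.5, -0.1]
opening: 0.998
grip_force: 0.0
```

>>> {"fn": "step_arm", "kwargs": {"rows": [{"dx": -0.4,"dy": -1,"dz": 0,"ax": 0,"ay": 0,"az": 0,"fingers": 0.7},{"dx": -0.4,"dy": -1,"dz": 0,"ax": 0,"ay": 0,"az": 0,"fingers": 0.7},{"dx": 0,"dy": -1,"dz": 0,"ax": 0,"ay": 0,"az": 0,"fingers": 0.7},{"dx": 0,"dy": -0.35,"dz": 0,"ax": 0,"ay": 0,"az": 0,"fingers": 0.7},{"dx": 0,"dy": 0,"dz": 0,"ax": 0,"ay": 0,"az": 0,"fingers": 0.7}]}}

```text
clock: 4.27
eef_pos: [0.603, -0.3168, 0.2371]
tcp_rot: [-3.141, -0.001, 3.051]
force: [0.3, 0.2, 0.8]
opening: 0.716
grip_force: 0.0
```

>>> {"fn": "step_arm", "kwargs": {"rows": [{"dx": -0.05,"dy": 0.04,"dz": 1,"ax": 0,"ay": 0,"az": 0,"fingers": 0.7},{"dx": 0,"dy": 0,"dz": 1,"ax": 0,"ay": 0,"az": 0,"fingers": 0.7},{"dx": 0,"dy": 0,"dz": 1,"ax": 0,"ay": 0,"az": 0,"fingers": 0.7},{"dx": 0,"dy": 0,"dz": 1,"ax": 0,"ay": 0,"az": 0,"fingers": 0.7},{"dx": 0,"dy": 0,"dz": 0.8,"ax": 0,"ay": 0,"az": 0,"fingers": 0.7}]}}

```text
clock: 4.68
eef_pos: [0.6049, -0.3116, 0.1402]
tcp_rot: [3.14, -0.001, 3.056]
force: [0.3, 0.7, 0.0]
opening: 0.7
grip_force: 0.0
```

>>> {"fn": "step_arm", "kwargs": {"rows": [{"dx": 0,"dy": 0,"dz": 0.6,"ax": 0,"ay": 0,"az": 0,"fingers": 0.7},{"dx": 0,"dy": 0,"dz": 0.6,"ax": 0,"ay": 0,"az": 0,"fingers": 0.7},{"dx": 0,"dy": 0,"dz": 0.4,"ax": 0,"ay": 0,"az": 0,"fingers": 0.7},{"dx": 0,"dy": 0,"dz": 0,"ax": 0,"ay": 0,"az": 0,"fingers": 0.6},{"dx": 0,"dy": 0,"dz": 0,"ax": 0,"ay": 0,"az": 0,"fingers": 0.5}]}}

```text
clock: 5.1
eef_pos: [0.6053, -0.3137, 0.1097]
tcp_rot: [3.141, -0.0, 3.055]
force: [-0.4, -0.8, 1.0]
opening: 0.602
grip_force: 0.0
```

>>> {"fn": "step_arm", "kwargs": {"rows": [{"dx": 0,"dy": 0,"dz": 0,"ax": 0,"ay": 0,"az": 0,"fingers": 0.45},{"dx": 0,"dy": 0,"dz": 0,"ax": 0,"ay": 0,"az": 0,"fingers": 0.4},{"dx": 0,"dy": 0,"dz": 0,"ax": 0,"ay": 0,"az": 0,"fingers": 0.35},{"dx": 0,"dy": 0,"dz": 0,"ax": 0,"ay": 0,"az": 0,"fingers": 0.3},{"dx": 0,"dy": 0,"dz": 0,"ax": 0,"ay": 0,"az": 0,"fingers": 0.2}]}}

```text
clock: 5.52
eef_pos: [0.6055, -0.3145, 0.1104]
tcp_rot: [-3.141, 0.001, 3.054]
force: [-0.5, -0.2, 3.6]
opening: 0.338
grip_force: 30.0
```

>>> {"fn": "step_arm", "kwargs": {"rows": [{"dx": 0,"dy": 0,"dz": 0,"ax": 0,"ay": 0,"az": 0,"fingers": 0.2},{"dx": 0,"dy": 0,"dz": 0,"ax": 0,"ay": 0,"az": 0,"fingers": 0.2},{"dx": 0,"dy": 0,"dz": 0,"ax": 0,"ay": 0,"az": 0,"fingers": 0.2},{"dx": 0,"dy": 0,"dz": 0,"ax": 0,"ay": 0,"az": 0,"fingers": 0.2}]}}

```text
clock: 5.85
eef_pos: [0.6055, -0.3145, 0.1103]
tcp_rot: [-3.141, 0.001, 3.054]
force: [0.2, -1.7, 6.1]
opening: 0.338
grip_force: 30.0
```

>>> {"fn": "step_arm", "kwargs": {"rows": [{"dx": 0,"dy": 0,"dz": -0.4,"ax": 0,"ay": 0,"az": 0,"fingers": 0.2},{"dx": 0,"dy": 0,"dz": -0.8,"ax": 0,"ay": 0,"az": 0,"fingers": 0.2},{"dx": 0,"dy": 0,"dz": -1,"ax": 0,"ay": 0,"az": 0,"fingers": 0.2},{"dx": 0,"dy": 0,"dz": -1,"ax": 0,"ay": 0,"az": 0,"fingers": 0.2},{"dx": 0,"dy": 0,"dz": -1,"ax": 0,"ay": 0,"az": 0,"fingers": 0.2}]}}

```text
clock: 6.27
eef_pos: [0.6048, -0.3134, 0.1945]
tcp_rot: [3.141, -0.001, 3.055]
force: [-0.1, 0.6, -0.5]
opening: 0.337
grip_force: 30.0
```

>>> {"fn": "step_arm", "kwargs": {"rows": [{"dx": 0,"dy": 0,"dz": -1,"ax": 0,"ay": 0,"az": 0,"fingers": 0.2},{"dx": 0,"dy": 0,"dz": -0.6,"ax": 0,"ay": 0,"az": 0,"fingers": 0.2},{"dx": 0,"dy": 0,"dz": 0,"ax": 0,"ay": 0,"az": 0,"fingers": 0.2},{"dx": 0,"dy": 0,"dz": 0,"ax": 0,"ay": 0,"az": 0,"fingers": 0.2}]}}

```text
clock: 6.6
eef_pos: [0.6051, -0.3138, 0.2258]
tcp_rot: [-3.142, 0.001, 3.055]
force: [-0.1, 0.1, -0.9]
opening: 0.337
grip_force: 30.0
```

```bash
cat > mv.py <<'E'
import sys
from h import *
o=manip.observe();p=o['eef_pos'];y=o['tcp_rot'][2]
d=np.array([float(a) for a in sys.argv[1:4]])-p
print(p,y,'units dx,dy,dz',np.round(np.array([np.cos(y)*d[0]+np.sin(y)*d[1],np.sin(y)*d[0]-np.cos(y)*d[1],-d[2]])/.02,2))
E
python3 - <<'E'
from h import *
s=snap('side');cv2.imwrite('pics/s2.png',cv2.resize(s['frame'][220:380,270:470],None,fx=3,fy=3))
E
python3 mv.py .512 .3505 .2
```

```text
[ 0.60469492 -0.31362326  0.22481175] 3.0544455991166264 units dx,dy,dz [ 7.51 32.68  1.24]
```

View pics/s2.png

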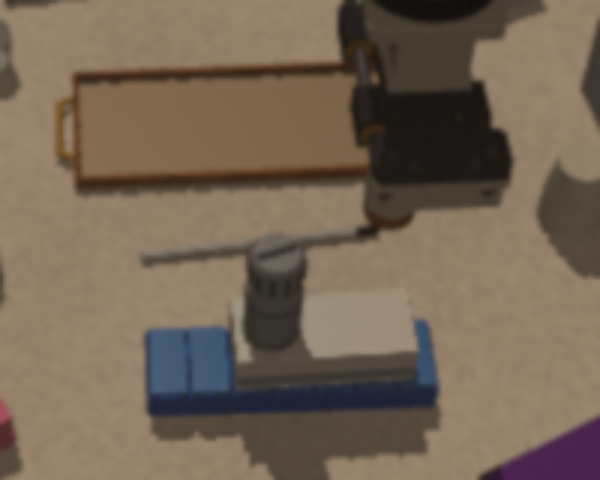

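The crop shows the vial lifted clear, with its base at (390,215). The crusher and carton are undisturbed. Next I carry it to the drawer.

>>> {"fn": "step_arm", "kwargs": {"rows": [{"dx": 0.1,"dy": 0.5,"dz": 0,"ax": 0,"ay": 0,"az": 0,"fingers": 0.2},{"dx": 0.2,"dy": 1,"dz": 0,"ax": 0,"ay": 0,"az": 0,"fingers": 0.2},{"dx": 0.2,"dy": 1,"dz": 0,"ax": 0,"ay": 0,"az": 0,"fingers": 0.2},{"dx": 0.2,"dy": 1,"dz": 0,"ax": 0,"ay": 0,"az": 0,"fingers": 0.2},{"dx": 0.2,"dy": 1,"dz": 0,"ax": 0,"ay": 0,"az": 0,"fingers": 0.2}]}}

```text
clock: 7.07
eef_pos: [0.5941, -0.2208, 0.2241]
tcp_rot: [3.141, -0.002, 3.055]
force: [0.5, -0.8, -0.9]
opening: 0.337
grip_force: 30.0
```

>>> {"fn": "step_arm", "kwargs": {"rows": [{"dx": 0.2,"dy": 1,"dz": 0,"ax": 0,"ay": 0,"az": 0,"fingers": 0.2},{"dx": 0.2,"dy": 1,"dz": 0,"ax": 0,"ay": 0,"az": 0,"fingers": 0.2},{"dx": 0.2,"dy": 1,"dz": 0,"ax": 0,"ay": 0,"az": 0,"fingers": 0.2},{"dx": 0.2,"dy": 1,"dz": 0,"ax": 0,"ay": 0,"az": 0,"fingers": 0.2},{"dx": 0.2,"dy": 1,"dz": 0,"ax": 0,"ay": 0,"az": 0,"fingers": 0.2}]}}

```text
clock: 7.48
eef_pos: [0.5828, -0.1194, 0.2243]
tcp_rot: [3.141, -0.002, 3.055]
force: [-0.0, 0.9, -0.8]
opening: 0.336
grip_force: 30.0
```

>>> {"fn": "step_arm", "kwargs": {"rows": [{"dx": 0.2,"dy": 1,"dz": 0,"ax": 0,"ay": 0,"az": 0,"fingers": 0.2},{"dx": 0.2,"dy": 1,"dz": 0,"ax": 0,"ay": 0,"az": 0,"fingers": 0.2},{"dx": 0.2,"dy": 1,"dz": 0,"ax": 0,"ay": 0,"az": 0,"fingers": 0.2},{"dx": 0.2,"dy": 1,"dz": 0,"ax": 0,"ay": 0,"az": 0,"fingers": 0.2},{"dx": 0.2,"dy": 1,"dz": 0,"ax": 0,"ay": 0,"az": 0,"fingers": 0.2}]}}

```text
clock: 7.9
eef_pos: [0.5714, -0.0183, 0.2244]
tcp_rot: [-3.142, -0.002, 3.055]
force: [-1.2, -0.1, -0.3]
opening: 0.336
grip_force: 30.0
```

>>> {"fn": "step_arm", "kwargs": {"rows": [{"dx": 0.2,"dy": 1,"dz": 0,"ax": 0,"ay": 0,"az": 0,"fingers": 0.2},{"dx": 0.2,"dy": 1,"dz": 0,"ax": 0,"ay": 0,"az": 0,"fingers": 0.2},{"dx": 0.2,"dy": 1,"dz": 0,"ax": 0,"ay": 0,"az": 0,"fingers": 0.2},{"dx": 0.2,"dy": 1,"dz": 0,"ax": 0,"ay": 0,"az": 0,"fingers": 0.2},{"dx": 0.2,"dy": 1,"dz": 0,"ax": 0,"ay": 0,"az": 0,"fingers": 0.2}]}}

```text
clock: 8.32
eef_pos: [0.5601, 0.0829, 0.2244]
tcp_rot: [-3.141, -0.002, 3.055]
force: [0.5, -0.5, -0.5]
opening: 0.342
grip_force: 30.0
```

>>> {"fn": "step_arm", "kwargs": {"rows": [{"dx": 0.2,"dy": 1,"dz": 0,"ax": 0,"ay": 0,"az": 0,"fingers": 0.2},{"dx": 0.2,"dy": 1,"dz": 0,"ax": 0,"ay": 0,"az": 0,"fingers": 0.2},{"dx": 0.2,"dy": 1,"dz": 0,"ax": 0,"ay": 0,"az": 0,"fingers": 0.2},{"dx": 0.2,"dy": 1,"dz": 0,"ax": 0,"ay": 0,"az": 0,"fingers": 0.2},{"dx": 0.2,"dy": 1,"dz": 0,"ax": 0,"ay": 0,"az": 0,"fingers": 0.2}]}}

```text
clock: 8.73
eef_pos: [0.5488, 0.1841, 0.2244]
tcp_rot: [-3.141, -0.002, 3.055]
force: [0.5, 0.3, -0.3]
opening: 0.338
grip_force: 30.0
```

>>> {"fn": "step_arm", "kwargs": {"rows": [{"dx": 0.2,"dy": 1,"dz": 0,"ax": 0,"ay": 0,"az": 0,"fingers": 0.2},{"dx": 0.2,"dy": 1,"dz": 0,"ax": 0,"ay": 0,"az": 0,"fingers": 0.2},{"dx": 0.2,"dy": 1,"dz": 0,"ax": 0,"ay": 0,"az": 0,"fingers": 0.2},{"dx": 0.2,"dy": 1,"dz": 0,"ax": 0,"ay": 0,"az": 0,"fingers": 0.2},{"dx": 0.2,"dy": 1,"dz": 0,"ax": 0,"ay": 0,"az": 0,"fingers": 0.2}]}}

```text
clock: 9.15
eef_pos: [0.5375, 0.2853, 0.2243]
tcp_rot: [-3.14, -0.002, 3.055]
force: [-0.5, -0.2, 0.3]
opening: 0.337
grip_force: 30.0
```

>>> {"fn": "step_arm", "kwargs": {"rows": [{"dx": 0.4,"dy": 1,"dz": 0,"ax": 0,"ay": 0,"az": 0,"fingers": 0.2},{"dx": 0.4,"dy": 1,"dz": 0,"ax": 0,"ay": 0,"az": 0,"fingers": 0.2},{"dx": 0.4,"dy": 0.8,"dz": 0,"ax": 0,"ay": 0,"az": 0,"fingers": 0.2},{"dx": 0,"dy": 0,"dz": 0,"ax": 0,"ay": 0,"az": 0,"fingers": 0.2},{"dx": 0,"dy": 0,"dz": 0,"ax": 0,"ay": 0,"az": 0,"fingers": 0.2}]}}

```text
clock: 9.57
eef_pos: [0.5184, 0.3429, 0.2244]
tcp_rot: [-3.14, -0.002, 3.057]
force: [-0.1, -0.7, -0.4]
opening: 0.337
grip_force: 30.0
```

```bash
python3 mv.py .512 .3505 .08
```

```text
[0.51836959 0.34289745 0.22438789] 3.0570290783742027 units dx,dy,dz [0.35 0.35 7.22]
```

>>> {"fn": "step_arm", "kwargs": {"rows": [{"dx": 0.35,"dy": 0.35,"dz": 0,"ax": 0,"ay": 0,"az": 0,"fingers": 0.2},{"dx": 0,"dy": 0,"dz": 0.8,"ax": 0,"ay": 0,"az": 0,"fingers": 0.2},{"dx": 0,"dy": 0,"dz": 1,"ax": 0,"ay": 0,"az": 0,"fingers": 0.2},{"dx": 0,"dy": 0,"dz": 1,"ax": 0,"ay": 0,"az": 0,"fingers": 0.2},{"dx": 0,"dy": 0,"dz": 1,"ax": 0,"ay": 0,"az": 0,"fingers": 0.2}]}}

```text
clock: 9.98
eef_pos: [0.5135, 0.3487, 0.1489]
tcp_rot: [-3.141, 0.0, 3.053]
force: [0.8, 0.5, -0.3]
opening: 0.332
grip_force: 30.0
```

>>> {"fn": "step_arm", "kwargs": {"rows": [{"dx": 0,"dy": 0,"dz": 1,"ax": 0,"ay": 0,"az": 0,"fingers": 0.2},{"dx": 0,"dy": 0,"dz": 1,"ax": 0,"ay": 0,"az": 0,"fingers": 0.2},{"dx": 0,"dy": 0,"dz": 0.8,"ax": 0,"ay": 0,"az": 0,"fingers": 0.2},{"dx": 0,"dy": 0,"dz": 0,"ax": 0,"ay": 0,"az": 0,"fingers": 0.2},{"dx": 0,"dy": 0,"dz": 0,"ax": 0,"ay": 0,"az": 0,"fingers": 0.2}]}}

```text
clock: 10.4
eef_pos: [0.5132, 0.3486, 0.093]
tcp_rot: [-3.14, -0.001, 3.053]
force: [-0.7, 0.1, 0.6]
opening: 0.334
grip_force: 30.0
```

```bash
python3 - <<'E'
from h import *
s=snap('side');t=snap('top')
a=cv2.resize(s['frame'][95:185,265:390],None,fx=3,fy=3);b=cv2.resize(t['frame'][170:275,130:215],None,fx=4,fy=4)
c=np.zeros((420,730,3),np.uint8);c[:270,:375]=a;c[:420,380:720]=b;cv2.imwrite('pics/s3.png',c)
E
python3 mv.py .512 .3505 .0555
```

```text
[0.51405434 0.34943038 0.09450474] 3.05360029015067 units dx,dy,dz [0.11 0.04 1.95]
```

View pics/s3.png

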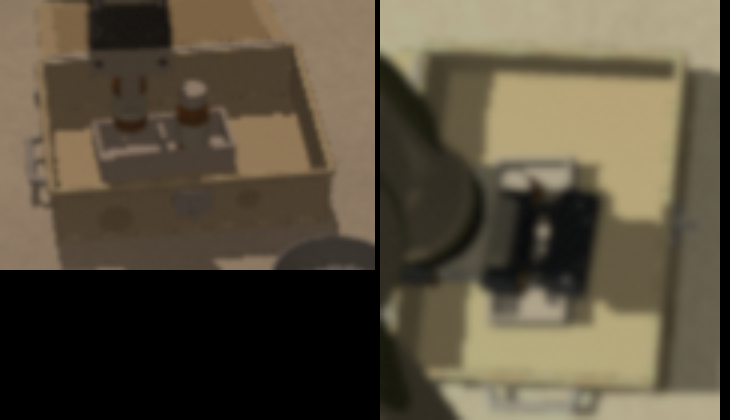

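The held vial at (130,120) is over the empty compartment, and the kept vial at (193,100) is clear of the fingers. I lower it gently.

>>> {"fn": "step_arm", "kwargs": {"rows": [{"dx": 0.1,"dy": 0,"dz": 0.5,"ax": 0,"ay": 0,"az": 0,"fingers": 0.2},{"dx": 0,"dy": 0,"dz": 0.5,"ax": 0,"ay": 0,"az": 0,"fingers": 0.2},{"dx": 0,"dy": 0,"dz": 0.4,"ax": 0,"ay": 0,"az": 0,"fingers": 0.2},{"dx": 0,"dy": 0,"dz": 0.3,"ax": 0,"ay": 0,"az": 0,"fingers": 0.2},{"dx": 0,"dy": 0,"dz": 0,"ax": 0,"ay": 0,"az": 0,"fingers": 0.2}]}}

```text
clock: 10.92
eef_pos: [0.5109, 0.3493, 0.058]
tcp_rot: [-3.14, -0.002, 3.054]
force: [0.0, 0.3, -1.0]
opening: 0.335
grip_force: 30.0
```

>>> {"fn": "step_arm", "kwargs": {"rows": [{"dx": 0,"dy": 0,"dz": 0.1,"ax": 0,"ay": 0,"az": 0,"fingers": 0.2},{"dx": 0,"dy": 0,"dz": 0,"ax": 0,"ay": 0,"az": 0,"fingers": 0.2},{"dx": 0,"dy": 0,"dz": 0,"ax": 0,"ay": 0,"az": 0,"fingers": 0.2}]}}

```text
clock: 11.17
eef_pos: [0.5117, 0.3498, 0.0577]
tcp_rot: [3.141, 0.0, 3.054]
force: [0.9, 0.2, -0.8]
opening: 0.335
grip_force: 30.0
```

>>> {"fn": "step_arm", "kwargs": {"rows": [{"dx": 0,"dy": 0,"dz": 0.07,"ax": 0,"ay": 0,"az": 0,"fingers": 0.2},{"dx": 0,"dy": 0,"dz": 0,"ax": 0,"ay": 0,"az": 0,"fingers": 0.2}]}}

```text
clock: 11.33
eef_pos: [0.5117, 0.3497, 0.0563]
tcp_rot: [3.141, 0.0, 3.054]
force: [0.4, -0.1, -1.5]
opening: 0.332
grip_force: 30.0
```

>>> {"fn": "step_arm", "kwargs": {"rows": [{"dx": 0,"dy": 0,"dz": 0.07,"ax": 0,"ay": 0,"az": 0,"fingers": 0.2},{"dx": 0,"dy": 0,"dz": 0,"ax": 0,"ay": 0,"az": 0,"fingers": 0.2}]}}

```text
clock: 11.5
eef_pos: [0.5116, 0.3497, 0.0548]
tcp_rot: [3.142, 0.0, 3.054]
force: [0.1, -0.1, -1.6]
opening: 0.331
grip_force: 30.0
```

>>> {"fn": "step_arm", "kwargs": {"rows": [{"dx": 0,"dy": 0,"dz": 0.05,"ax": 0,"ay": 0,"az": 0,"fingers": 0.2},{"dx": 0,"dy": 0,"dz": 0,"ax": 0,"ay": 0,"az": 0,"fingers": 0.2}]}}

```text
clock: 11.67
eef_pos: [0.5118, 0.3497, 0.0543]
tcp_rot: [3.141, 0.0, 3.054]
force: [-0.7, -1.1, 4.5]
opening: 0.338
grip_force: 30.0
```

>>> {"fn": "step_arm", "kwargs": {"rows": [{"dx": 0,"dy": 0,"dz": 0.05,"ax": 0,"ay": 0,"az": 0,"fingers": 0.2},{"dx": 0,"dy": 0,"dz": 0,"ax": 0,"ay": 0,"az": 0,"fingers": 0.2}]}}

```text
clock: 11.83
eef_pos: [0.5119, 0.3497, 0.0542]
tcp_rot: [3.141, 0.001, 3.054]
force: [-3.5, -2.2, 14.2]
opening: 0.335
grip_force: 30.0
```

>>> {"fn": "step_arm", "kwargs": {"rows": [{"dx": 0,"dy": 0,"dz": -0.05,"ax": 0,"ay": 0,"az": 0,"fingers": 0.2},{"dx": 0,"dy": 0,"dz": 0,"ax": 0,"ay": 0,"az": 0,"fingers": 0.36},{"dx": 0,"dy": 0,"dz": 0,"ax": 0,"ay": 0,"az": 0,"fingers": 0.4},{"dx": 0,"dy": 0,"dz": 0,"ax": 0,"ay": 0,"az": 0,"fingers": 0.5},{"dx": 0,"dy": 0,"dz": 0,"ax": 0,"ay": 0,"az": 0,"fingers": 0.6}]}}

```text
clock: 12.25
eef_pos: [0.5116, 0.3497, 0.0536]
tcp_rot: [-3.141, -0.0, 3.054]
force: [-0.4, 0.0, -0.3]
opening: 0.497
grip_force: 0.0
```

>>> {"fn": "step_arm", "kwargs": {"rows": [{"dx": 0,"dy": 0,"dz": 0,"ax": 0,"ay": 0,"az": 0,"fingers": 0.6},{"dx": 0,"dy": 0,"dz": -0.5,"ax": 0,"ay": 0,"az": 0,"fingers": 0.6},{"dx": 0,"dy": 0,"dz": -1,"ax": 0,"ay": 0,"az": 0,"fingers": 0.6},{"dx": 0,"dy": 0,"dz": -1,"ax": 0,"ay": 0,"az": 0,"fingers": 0.6},{"dx": 0,"dy": 0,"dz": -1,"ax": 0,"ay": 0,"az": 0,"fingers": 0.6}]}}

```text
clock: 12.67
eef_pos: [0.5115, 0.3496, 0.125]
tcp_rot: [-3.141, -0.0, 3.054]
force: [0.2, 0.6, 0.6]
opening: 0.601
grip_force: 0.0
```

>>> {"fn": "step_arm", "kwargs": {"rows": [{"dx": 0,"dy": 0,"dz": -1,"ax": 0,"ay": 0,"az": 0,"fingers": 0.6},{"dx": 0,"dy": 0,"dz": -1,"ax": 0,"ay": 0,"az": 0,"fingers": 0.6},{"dx": 0,"dy": 0,"dz": -1,"ax": 0,"ay": 0,"az": 0,"fingers": 0.6},{"dx": 0,"dy": 0,"dz": -1,"ax": 0,"ay": 0,"az": 0,"fingers": 0.6},{"dx": 0,"dy": 0,"dz": -1,"ax": 0,"ay": 0,"az": 0,"fingers": 0.6}]}}

```text
clock: 13.08
eef_pos: [0.5114, 0.3495, 0.2256]
tcp_rot: [3.141, 0.0, 3.054]
force: [0.1, 0.5, -0.1]
opening: 0.597
grip_force: 0.0
```

```bash
python3 - <<'E'
from h import *
s=snap('side');t=snap('top')
a=cv2.resize(s['frame'][95:185,265:390],None,fx=3,fy=3);b=cv2.resize(s['frame'][280:370,300:420],None,fx=3,fy=3)
cv2.imwrite('pics/s4.png',np.hstack([a,b]))
P=cloud(s)[290:362,310:425].reshape(-1,3)
m=P[(P[:,2]>.144)&(P[:,2]<.153)];print(len(m),m.mean(0))
P=cloud(t)[195:272,365:410].reshape(-1,3)
m=P[(P[:,2]>.144)&(P[:,2]<.153)];print(len(m),m.mean(0))
E
python3 mv.py .5375 -.3125 .235
```

```text
239 [ 0.53749534 -0.3144256   0.14836902]
114 [ 0.53708051 -0.31033803  0.14746888]
[0.5128511  0.35049724 0.22775672] 3.054053442526875 units dx,dy,dz [ -4.13 -32.92  -0.36]
```

View pics/s4.png

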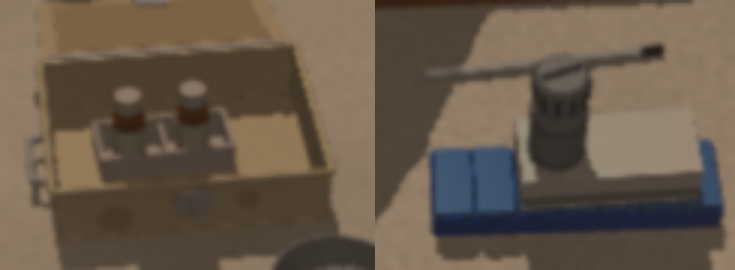

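Both vials stand in the divider at (128,105) and (192,100), and the crusher stands at (558,110). Next is the crusher.

>>> {"fn": "step_arm", "kwargs": {"rows": [{"dx": -0.3,"dy": -1,"dz": 0,"ax": 0,"ay": 0,"az": 0,"fingers": 0.7},{"dx": -0.3,"dy": -1,"dz": 0,"ax": 0,"ay": 0,"az": 0,"fingers": 0.7},{"dx": -0.3,"dy": -1,"dz": 0,"ax": 0,"ay": 0,"az": 0,"fingers": 0.7},{"dx": -0.3,"dy": -1,"dz": 0,"ax": 0,"ay": 0,"az": 0,"fingers": 0.7},{"dx": -0.3,"dy": -1,"dz": 0,"ax": 0,"ay": 0,"az": 0,"fingers": 0.7}]}}

```text
clock: 13.6
eef_pos: [0.5325, 0.2463, 0.2235]
tcp_rot: [-3.141, -0.001, 3.055]
force: [-0.1, 0.7, 0.0]
opening: 0.702
grip_force: 0.0
```

>>> {"fn": "step_arm", "kwargs": {"rows": [{"dx": -0.3,"dy": -1,"dz": 0,"ax": 0,"ay": 0,"az": 0,"fingers": 0.7},{"dx": -0.3,"dy": -1,"dz": 0,"ax": 0,"ay": 0,"az": 0,"fingers": 0.7},{"dx": -0.3,"dy": -1,"dz": 0,"ax": 0,"ay": 0,"az": 0,"fingers": 0.7},{"dx": -0.3,"dy": -1,"dz": 0,"ax": 0,"ay": 0,"az": 0,"fingers": 0.7},{"dx": -0.3,"dy": -1,"dz": 0,"ax": 0,"ay": 0,"az": 0,"fingers": 0.7}]}}

```text
clock: 14.02
eef_pos: [0.5536, 0.1441, 0.2235]
tcp_rot: [-3.141, -0.001, 3.054]
force: [0.6, -0.3, -0.2]
opening: 0.7
grip_force: 0.0
```

>>> {"fn": "step_arm", "kwargs": {"rows": [{"dx": -0.1,"dy": -1,"dz": 0,"ax": 0,"ay": 0,"az": 0,"fingers": 0.7},{"dx": -0.1,"dy": -1,"dz": 0,"ax": 0,"ay": 0,"az": 0,"fingers": 0.7},{"dx": -0.1,"dy": -1,"dz": 0,"ax": 0,"ay": 0,"az": 0,"fingers": 0.7},{"dx": -0.1,"dy": -1,"dz": 0,"ax": 0,"ay": 0,"az": 0,"fingers": 0.7},{"dx": -0.1,"dy": -1,"dz": 0,"ax": 0,"ay": 0,"az": 0,"fingers": 0.7}]}}

```text
clock: 14.43
eef_pos: [0.5547, 0.0437, 0.2235]
tcp_rot: [-3.141, -0.001, 3.054]
force: [0.1, -1.2, 0.3]
opening: 0.7
grip_force: 0.0
```

>>> {"fn": "step_arm", "kwargs": {"rows": [{"dx": -0.1,"dy": -1,"dz": 0,"ax": 0,"ay": 0,"az": 0,"fingers": 0.7},{"dx": -0.1,"dy": -1,"dz": 0,"ax": 0,"ay": 0,"az": 0,"fingers": 0.7},{"dx": -0.1,"dy": -1,"dz": 0,"ax": 0,"ay": 0,"az": 0,"fingers": 0.7},{"dx": -0.1,"dy": -1,"dz": 0,"ax": 0,"ay": 0,"az": 0,"fingers": 0.7},{"dx": -0.1,"dy": -1,"dz": 0,"ax": 0,"ay": 0,"az": 0,"fingers": 0.7}]}}

```text
clock: 14.85
eef_pos: [0.5559, -0.0567, 0.2235]
tcp_rot: [-3.142, -0.001, 3.054]
force: [0.5, 0.7, -0.1]
opening: 0.7
grip_force: 0.0
```

>>> {"fn": "step_arm", "kwargs": {"rows": [{"dx": 0,"dy": -1,"dz": 0,"ax": 0,"ay": 0,"az": 0,"fingers": 0.7},{"dx": 0,"dy": -1,"dz": 0,"ax": 0,"ay": 0,"az": 0,"fingers": 0.7},{"dx": 0,"dy": -1,"dz": 0,"ax": 0,"ay": 0,"az": 0,"fingers": 0.7},{"dx": 0,"dy": -1,"dz": 0,"ax": 0,"ay": 0,"az": 0,"fingers": 0.7},{"dx": 0,"dy": -1,"dz": 0,"ax": 0,"ay": 0,"az": 0,"fingers": 0.7}]}}

```text
clock: 15.27
eef_pos: [0.5472, -0.1562, 0.2235]
tcp_rot: [3.141, -0.001, 3.054]
force: [0.1, -0.1, 1.0]
opening: 0.704
grip_force: 0.0
```

>>> {"fn": "step_arm", "kwargs": {"rows": [{"dx": 0,"dy": -1,"dz": 0,"ax": 0,"ay": 0,"az": 0,"fingers": 0.7},{"dx": 0,"dy": -1,"dz": 0,"ax": 0,"ay": 0,"az": 0,"fingers": 0.7},{"dx": 0,"dy": -1,"dz": 0,"ax": 0,"ay": 0,"az": 0,"fingers": 0.7},{"dx": 0,"dy": -1,"dz": 0,"ax": 0,"ay": 0,"az": 0,"fingers": 0.7},{"dx": 0,"dy": -1,"dz": 0,"ax": 0,"ay": 0,"az": 0,"fingers": 0.7}]}}

```text
clock: 15.68
eef_pos: [0.5384, -0.2558, 0.2235]
tcp_rot: [3.141, -0.001, 3.054]
force: [-0.6, 0.9, -0.8]
opening: 0.698
grip_force: 0.0
```

>>> {"fn": "step_arm", "kwargs": {"rows": [{"dx": 0,"dy": -1,"dz": 0,"ax": 0,"ay": 0,"az": 0,"fingers": 0.7},{"dx": 0,"dy": -1,"dz": 0,"ax": 0,"ay": 0,"az": 0,"fingers": 0.7},{"dx": 0,"dy": -0.9,"dz": 0,"ax": 0,"ay": 0,"az": 0,"fingers": 0.7},{"dx": 0,"dy": 0,"dz": 0,"ax": 0,"ay": 0,"az": 0,"fingers": 0.7},{"dx": 0,"dy": 0,"dz": 0,"ax": 0,"ay": 0,"az": 0,"fingers": 0.7}]}}

```text
clock: 16.1
eef_pos: [0.5333, -0.3134, 0.2233]
tcp_rot: [3.141, -0.001, 3.052]
force: [0.1, 0.4, -0.5]
opening: 0.701
grip_force: 0.0
```

```bash
python3 mv.py .5375 -.3125 .132
```

```text
[ 0.53327366 -0.31343159  0.22333852] 3.0523644178078415 units dx,dy,dz [-0.21  0.07  4.57]
```

>>> {"fn": "step_arm", "kwargs": {"rows": [{"dx": -0.2,"dy": 0.07,"dz": 0.5,"ax": 0,"ay": 0,"az": 0,"fingers": 0.7},{"dx": 0,"dy": 0,"dz": 1,"ax": 0,"ay": 0,"az": 0,"fingers": 0.7},{"dx": 0,"dy": 0,"dz": 1,"ax": 0,"ay": 0,"az": 0,"fingers": 0.7},{"dx": 0,"dy": 0,"dz": 1,"ax": 0,"ay": 0,"az": 0,"fingers": 0.7},{"dx": 0,"dy": 0,"dz": 0.7,"ax": 0,"ay": 0,"az": 0,"fingers": 0.7}]}}

```text
clock: 16.52
eef_pos: [0.5381, -0.3094, 0.1375]
tcp_rot: [3.14, -0.002, 3.057]
force: [0.7, -0.8, -0.2]
opening: 0.699
grip_force: 0.0
```

>>> {"fn": "step_arm", "kwargs": {"rows": [{"dx": 0,"dy": 0,"dz": 0.4,"ax": 0,"ay": 0,"az": 0,"fingers": 0.7},{"dx": 0,"dy": 0,"dz": 0,"ax": 0,"ay": 0,"az": 0,"fingers": 0.7},{"dx": 0,"dy": 0,"dz": 0,"ax": 0,"ay": 0,"az": 0,"fingers": 0.6},{"dx": 0,"dy": 0,"dz": 0,"ax": 0,"ay": 0,"az": 0,"fingers": 0.55},{"dx": 0,"dy": 0,"dz": 0,"ax": 0,"ay": 0,"az": 0,"fingers": 0.5}]}}

```text
clock: 16.93
eef_pos: [0.5387, -0.3118, 0.1328]
tcp_rot: [-3.141, 0.002, 3.055]
force: [0.5, 0.2, -0.3]
opening: 0.537
grip_force: 0.0
```

>>> {"fn": "step_arm", "kwargs": {"rows": [{"dx": 0,"dy": 0,"dz": 0,"ax": 0,"ay": 0,"az": 0,"fingers": 0.46},{"dx": 0,"dy": 0,"dz": 0,"ax": 0,"ay": 0,"az": 0,"fingers": 0.42},{"dx": 0,"dy": 0,"dz": 0,"ax": 0,"ay": 0,"az": 0,"fingers": 0.38},{"dx": 0,"dy": 0,"dz": 0,"ax": 0,"ay": 0,"az": 0,"fingers": 0.3},{"dx": 0,"dy": 0,"dz": 0,"ax": 0,"ay": 0,"az": 0,"fingers": 0.2}]}}

```text
clock: 17.35
eef_pos: [0.5383, -0.3121, 0.1323]
tcp_rot: [-3.141, 0.001, 3.054]
force: [-1.4, -1.3, 3.6]
opening: 0.379
grip_force: 30.0
```

>>> {"fn": "step_arm", "kwargs": {"rows": [{"dx": 0,"dy": 0,"dz": 0,"ax": 0,"ay": 0,"az": 0,"fingers": 0.2},{"dx": 0,"dy": 0,"dz": 0,"ax": 0,"ay": 0,"az": 0,"fingers": 0.2},{"dx": 0,"dy": 0,"dz": 0,"ax": 0,"ay": 0,"az": 0,"fingers": 0.2}]}}

```text
clock: 17.6
eef_pos: [0.5383, -0.3121, 0.1322]
tcp_rot: [-3.141, 0.001, 3.054]
force: [-1.0, -1.3, 5.6]
opening: 0.378
grip_force: 30.0
```

>>> {"fn": "step_arm", "kwargs": {"rows": [{"dx": 0,"dy": 0,"dz": -0.3,"ax": 0,"ay": 0,"az": 0,"fingers": 0.2},{"dx": 0,"dy": 0,"dz": -0.6,"ax": 0,"ay": 0,"az": 0,"fingers": 0.2},{"dx": 0,"dy": 0,"dz": -1,"ax": 0,"ay": 0,"az": 0,"fingers": 0.2},{"dx": 0,"dy": 0,"dz": -1,"ax": 0,"ay": 0,"az": 0,"fingers": 0.2},{"dx": 0,"dy": 0,"dz": -0.7,"ax": 0,"ay": 0,"az": 0,"fingers": 0.2}]}}

```text
clock: 18.02
eef_pos: [0.5383, -0.3116, 0.206]
tcp_rot: [-3.141, 0.001, 3.054]
force: [0.2, -0.1, -1.0]
opening: 0.374
grip_force: 30.0
```

>>> {"fn": "step_arm", "kwargs": {"rows": [{"dx": 0,"dy": 0,"dz": 0,"ax": 0,"ay": 0,"az": 0,"fingers": 0.2},{"dx": 0,"dy": 0,"dz": 0,"ax": 0,"ay": 0,"az": 0,"fingers": 0.2}]}}

```text
clock: 18.18
eef_pos: [0.5383, -0.3117, 0.2047]
tcp_rot: [-3.141, 0.001, 3.054]
force: [0.0, 0.1, -2.7]
opening: 0.38
grip_force: 30.0
```

```bash
python3 - <<'E'
from h import *
t=snap('top');s=snap('side')
for n,X in(('top',cloud(t)[165:220,215:272].reshape(-1,3)),('side',cloud(s)[170:215,348:408].reshape(-1,3))):
    m=X[(X[:,2]>.019)&(X[:,2]<.034)];A=np.c_[m[:,:2]*2,np.ones(len(m))];c=np.linalg.lstsq(A,(m[:,:2]**2).sum(1),rcond=None)[0];print(n,len(m),c[:2],np.sqrt(c[2]+c[0]**2+c[1]**2))
E
python3 mv.py .667 .131 .2
```

```text
top 182 [0.66650959 0.13135997] 0.056623726195189544
side 25 [0.68244111 0.12256266] 0.040593002855678205
[ 0.53758816 -0.31129828  0.20316557] 3.054562783576218 units dx,dy,dz [-4.52 22.59  0.16]
```

>>> {"fn": "step_arm", "kwargs": {"rows": [{"dx": -0.1,"dy": 0.6,"dz": 0,"ax": 0,"ay": 0,"az": 0,"fingers": 0.2},{"dx": -0.2,"dy": 1,"dz": 0,"ax": 0,"ay": 0,"az": 0,"fingers": 0.2},{"dx": -0.2,"dy": 1,"dz": 0,"ax": 0,"ay": 0,"az": 0,"fingers": 0.2},{"dx": -0.2,"dy": 1,"dz": 0,"ax": 0,"ay": 0,"az": 0,"fingers": 0.2},{"dx": -0.2,"dy": 1,"dz": 0,"ax": 0,"ay": 0,"az": 0,"fingers": 0.2}]}}

```text
clock: 18.7
eef_pos: [0.5639, -0.2195, 0.2028]
tcp_rot: [3.141, -0.002, 3.055]
force: [-0.1, -0.9, -1.0]
opening: 0.375
grip_force: 30.0
```

>>> {"fn": "step_arm", "kwargs": {"rows": [{"dx": -0.2,"dy": 1,"dz": 0,"ax": 0,"ay": 0,"az": 0,"fingers": 0.2},{"dx": -0.2,"dy": 1,"dz": 0,"ax": 0,"ay": 0,"az": 0,"fingers": 0.2},{"dx": -0.2,"dy": 1,"dz": 0,"ax": 0,"ay": 0,"az": 0,"fingers": 0.2},{"dx": -0.2,"dy": 1,"dz": 0,"ax": 0,"ay": 0,"az": 0,"fingers": 0.2},{"dx": -0.2,"dy": 1,"dz": 0,"ax": 0,"ay": 0,"az": 0,"fingers": 0.2}]}}

```text
clock: 19.12
eef_pos: [0.5924, -0.1215, 0.2028]
tcp_rot: [3.141, -0.002, 3.055]
force: [0.7, -0.5, -1.1]
opening: 0.379
grip_force: 30.0
```

>>> {"fn": "step_arm", "kwargs": {"rows": [{"dx": -0.2,"dy": 1,"dz": 0,"ax": 0,"ay": 0,"az": 0,"fingers": 0.2},{"dx": -0.2,"dy": 1,"dz": 0,"ax": 0,"ay": 0,"az": 0,"fingers": 0.2},{"dx": -0.2,"dy": 1,"dz": 0,"ax": 0,"ay": 0,"az": 0,"fingers": 0.2},{"dx": -0.2,"dy": 1,"dz": 0,"ax": 0,"ay": 0,"az": 0,"fingers": 0.2},{"dx": -0.2,"dy": 1,"dz": 0,"ax": 0,"ay": 0,"az": 0,"fingers": 0.2}]}}

```text
clock: 19.53
eef_pos: [0.6208, -0.0237, 0.2027]
tcp_rot: [3.141, -0.002, 3.055]
force: [0.5, 0.2, -2.3]
opening: 0.379
grip_force: 30.0
```

>>> {"fn": "step_arm", "kwargs": {"rows": [{"dx": -0.2,"dy": 1,"dz": 0,"ax": 0,"ay": 0,"az": 0,"fingers": 0.2},{"dx": -0.2,"dy": 1,"dz": 0,"ax": 0,"ay": 0,"az": 0,"fingers": 0.2},{"dx": -0.2,"dy": 1,"dz": 0,"ax": 0,"ay": 0,"az": 0,"fingers": 0.2},{"dx": -0.2,"dy": 1,"dz": 0,"ax": 0,"ay": 0,"az": 0,"fingers": 0.2},{"dx": -0.2,"dy": 1,"dz": 0,"ax": 0,"ay": 0,"az": 0,"fingers": 0.2}]}}

```text
clock: 19.95
eef_pos: [0.6492, 0.0741, 0.2026]
tcp_rot: [-3.141, -0.002, 3.055]
force: [-0.4, 0.5, -1.5]
opening: 0.382
grip_force: 30.0
```

>>> {"fn": "step_arm", "kwargs": {"rows": [{"dx": -0.2,"dy": 1,"dz": 0,"ax": 0,"ay": 0,"az": 0,"fingers": 0.2},{"dx": -0.2,"dy": 1,"dz": 0,"ax": 0,"ay": 0,"az": 0,"fingers": 0.2},{"dx": -0.2,"dy": 1,"dz": 0,"ax": 0,"ay": 0,"az": 0,"fingers": 0.2},{"dx": 0,"dy": 0,"dz": 0,"ax": 0,"ay": 0,"az": 0,"fingers": 0.2},{"dx": 0,"dy": 0,"dz": 0,"ax": 0,"ay": 0,"az": 0,"fingers": 0.2}]}}

```text
clock: 20.37
eef_pos: [0.6662, 0.1332, 0.2025]
tcp_rot: [3.142, -0.002, 3.057]
force: [-0.9, -0.8, -1.4]
opening: 0.378
grip_force: 30.0
```

```bash
python3 mv.py .667 .131 .072
```

```text
[0.66620028 0.13316871 0.20246338] 3.057361591794352 units dx,dy,dz [-0.05 -0.1   6.52]
```

>>> {"fn": "step_arm", "kwargs": {"rows": [{"dx": -0.05,"dy": -0.1,"dz": 0.5,"ax": 0,"ay": 0,"az": 0,"fingers": 0.2},{"dx": 0,"dy": 0,"dz": 1,"ax": 0,"ay": 0,"az": 0,"fingers": 0.2},{"dx": 0,"dy": 0,"dz": 1,"ax": 0,"ay": 0,"az": 0,"fingers": 0.2},{"dx": 0,"dy": 0,"dz": 1,"ax": 0,"ay": 0,"az": 0,"fingers": 0.2},{"dx": 0,"dy": 0,"dz": 1,"ax": 0,"ay": 0,"az": 0,"fingers": 0.2}]}}

```text
clock: 20.78
eef_pos: [0.6673, 0.1268, 0.1121]
tcp_rot: [-3.141, -0.001, 3.052]
force: [-0.1, 0.7, -1.5]
opening: 0.375
grip_force: 30.0
```

>>> {"fn": "step_arm", "kwargs": {"rows": [{"dx": 0,"dy": 0,"dz": 0.8,"ax": 0,"ay": 0,"az": 0,"fingers": 0.2},{"dx": 0,"dy": 0,"dz": 0.5,"ax": 0,"ay": 0,"az": 0,"fingers": 0.2},{"dx": 0,"dy": 0,"dz": 0.3,"ax": 0,"ay": 0,"az": 0,"fingers": 0.2},{"dx": 0,"dy": 0,"dz": 0,"ax": 0,"ay": 0,"az": 0,"fingers": 0.2},{"dx": 0,"dy": 0,"dz": 0,"ax": 0,"ay": 0,"az": 0,"fingers": 0.2}]}}

```text
clock: 21.2
eef_pos: [0.6681, 0.1282, 0.082]
tcp_rot: [-3.141, 0.0, 3.054]
force: [-0.3, 0.6, -1.0]
opening: 0.38
grip_force: 30.0
```

>>> {"fn": "step_arm", "kwargs": {"rows": [{"dx": 0,"dy": 0,"dz": 0.1,"ax": 0,"ay": 0,"az": 0,"fingers": 0.2},{"dx": 0,"dy": 0,"dz": 0,"ax": 0,"ay": 0,"az": 0,"fingers": 0.2}]}}

```text
clock: 21.37
eef_pos: [0.6684, 0.1286, 0.0805]
tcp_rot: [3.141, 0.001, 3.054]
force: [0.8, -0.2, -0.5]
opening: 0.384
grip_force: 30.0
```

>>> {"fn": "step_arm", "kwargs": {"rows": [{"dx": 0.05,"dy": 0.1,"dz": 0.2,"ax": 0,"ay": 0,"az": 0,"fingers": 0.2},{"dx": 0,"dy": 0,"dz": 0.1,"ax": 0,"ay": 0,"az": 0,"fingers": 0.2},{"dx": 0,"dy": 0,"dz": 0,"ax": 0,"ay": 0,"az": 0,"fingers": 0.2}]}}

```text
clock: 21.62
eef_pos: [0.6668, 0.131, 0.0735]
tcp_rot: [3.142, -0.0, 3.055]
force: [-0.2, -0.6, -2.1]
opening: 0.38
grip_force: 30.0
```

>>> {"fn": "step_arm", "kwargs": {"rows": [{"dx": 0,"dy": 0,"dz": 0.07,"ax": 0,"ay": 0,"az": 0,"fingers": 0.2},{"dx": 0,"dy": 0,"dz": 0,"ax": 0,"ay": 0,"az": 0,"fingers": 0.2}]}}

```text
clock: 21.78
eef_pos: [0.6671, 0.1307, 0.0723]
tcp_rot: [-3.141, -0.0, 3.055]
force: [0.1, 0.0, -0.7]
opening: 0.38
grip_force: 30.0
```

>>> {"fn": "step_arm", "kwargs": {"rows": [{"dx": 0,"dy": 0,"dz": 0.05,"ax": 0,"ay": 0,"az": 0,"fingers": 0.2},{"dx": 0,"dy": 0,"dz": 0,"ax": 0,"ay": 0,"az": 0,"fingers": 0.2}]}}

```text
clock: 21.95
eef_pos: [0.6672, 0.1307, 0.0714]
tcp_rot: [3.142, 0.0, 3.054]
force: [-0.3, -1.0, -1.1]
opening: 0.377
grip_force: 30.0
```

>>> {"fn": "step_arm", "kwargs": {"rows": [{"dx": 0,"dy": 0,"dz": 0.05,"ax": 0,"ay": 0,"az": 0,"fingers": 0.2},{"dx": 0,"dy": 0,"dz": 0,"ax": 0,"ay": 0,"az": 0,"fingers": 0.2}]}}

```text
clock: 22.12
eef_pos: [0.6676, 0.1306, 0.0713]
tcp_rot: [3.141, 0.001, 3.054]
force: [-2.3, -0.3, 5.3]
opening: 0.378
grip_force: 30.0
```

>>> {"fn": "step_arm", "kwargs": {"rows": [{"dx": 0,"dy": 0,"dz": 0.03,"ax": 0,"ay": 0,"az": 0,"fingers": 0.2},{"dx": 0,"dy": 0,"dz": 0,"ax": 0,"ay": 0,"az": 0,"fingers": 0.2}]}}

```text
clock: 22.28
eef_pos: [0.6677, 0.1305, 0.0713]
tcp_rot: [3.141, 0.001, 3.054]
force: [-2.2, -0.8, 9.5]
opening: 0.38
grip_force: 30.0
```

Contact at the dish floor. I release, rise, and look again while re-measuring the carton and tray.

>>> {"fn": "step_arm", "kwargs": {"rows": [{"dx": 0,"dy": 0,"dz": -0.03,"ax": 0,"ay": 0,"az": 0,"fingers": 0.2},{"dx": 0,"dy": 0,"dz": 0,"ax": 0,"ay": 0,"az": 0,"fingers": 0.41},{"dx": 0,"dy": 0,"dz": 0,"ax": 0,"ay": 0,"az": 0,"fingers": 0.45},{"dx": 0,"dy": 0,"dz": 0,"ax": 0,"ay": 0,"az": 0,"fingers": 0.55},{"dx": 0,"dy": 0,"dz": 0,"ax": 0,"ay": 0,"az": 0,"fingers": 0.65}]}}

```text
clock: 22.7
eef_pos: [0.6671, 0.1308, 0.0703]
tcp_rot: [-3.142, -0.0, 3.054]
force: [-0.5, 0.6, -0.0]
opening: 0.546
grip_force: 0.0
```

>>> {"fn": "step_arm", "kwargs": {"rows": [{"dx": 0,"dy": 0,"dz": 0,"ax": 0,"ay": 0,"az": 0,"fingers": 0.7},{"dx": 0,"dy": 0,"dz": -0.5,"ax": 0,"ay": 0,"az": 0,"fingers": 0.7},{"dx": 0,"dy": 0,"dz": -1,"ax": 0,"ay": 0,"az": 0,"fingers": 0.7},{"dx": 0,"dy": 0,"dz": -1,"ax": 0,"ay": 0,"az": 0,"fingers": 0.7},{"dx": 0,"dy": 0,"dz": -1,"ax": 0,"ay": 0,"az": 0,"fingers": 0.7}]}}

```text
clock: 23.12
eef_pos: [0.6671, 0.1306, 0.1417]
tcp_rot: [-3.141, -0.0, 3.054]
force: [0.8, -0.8, -0.0]
opening: 0.703
grip_force: 0.0
```

>>> {"fn": "step_arm", "kwargs": {"rows": [{"dx": 0,"dy": 0,"dz": -1,"ax": 0,"ay": 0,"az": 0,"fingers": 0.9},{"dx": 0,"dy": 0,"dz": -1,"ax": 0,"ay": 0,"az": 0,"fingers": 0.9},{"dx": 0,"dy": 0,"dz": 0,"ax": 0,"ay": 0,"az": 0,"fingers": 0.9},{"dx": 0,"dy": 0,"dz": 0,"ax": 0,"ay": 0,"az": 0,"fingers": 0.9}]}}

```text
clock: 23.45
eef_pos: [0.6678, 0.1308, 0.1823]
tcp_rot: [3.141, 0.003, 3.054]
force: [-0.4, 0.1, -1.0]
opening: 0.889
grip_force: 0.0
```

```bash
python3 - <<'E'
from h import *
t=snap('top');s=snap('side')
a=cv2.resize(s['frame'][150:240,255:420],None,fx=4,fy=4);cv2.imwrite('pics/s5.png',a)
def rect(m,n):
    r=cv2.minAreaRect(m[:,:2].astype(np.float32)*1000);print(n,len(m),np.round(r[0],1),np.round(r[1],1),round(r[2],1))
for n,S,b,b2 in(('top',t,(195,272,365,410),(225,292,222,262)),('side',s,(290,362,310,425),(180,225,262,336))):
    C=cloud(S);X=C[b[0]:b[1],b[2]:b[3]].reshape(-1,3)
    rect(X[(X[:,2]>.058)&(X[:,2]<.071)],n+' carton');rect(X[(X[:,2]>.022)&(X[:,2]<.037)],n+' org')
    X=C[b2[0]:b2[1],b2[2]:b2[3]].reshape(-1,3);rect(X[(X[:,2]>.010)&(X[:,2]<.02)],n+' stock');rect(X[(X[:,2]>.006)&(X[:,2]<.02)],n+' stock lo')
E
python3 mv.py .5725 -.3132 .2
```

```text
top carton 652 [ 572.1 -312.5] [ 51.4 119. ] 86.3
top org 411 [ 551.2 -310.6] [ 56.1 195.1] 84.8
top stock 142 [466.4  96.8] [163.1  54.8] 12.4
top stock lo 363 [467.2  96.6] [204.2  69. ] 7.7
side carton 1406 [ 572.6 -313.6] [ 54.  119.6] 86.1
side org 1138 [ 553.3 -313.8] [ 58.5 196.2] 84.5
side stock 363 [460.8 120.7] [157.2  92.2] 3.2
side stock lo 918 [456.5 109. ] [167.3 114.1] 3.8
[0.66671451 0.13066382 0.18019892] 3.0544032181273426 units dx,dy,dz [  2.76 -22.52  -0.99]
```

View pics/s5.png

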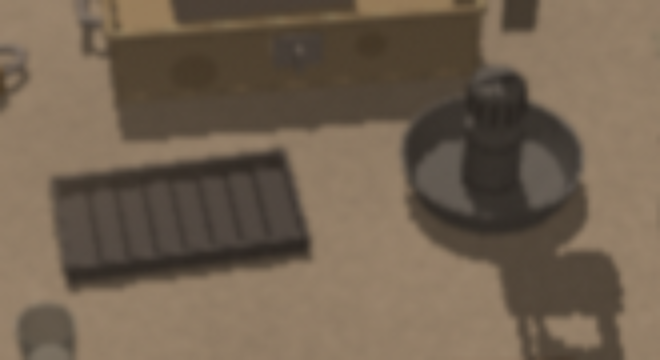

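The crusher stands upright in the dish at (495,130). The carton is next.

>>> {"fn": "step_arm", "kwargs": {"rows": [{"dx": 0.1,"dy": -1,"dz": 0,"ax": 0,"ay": 0,"az": -0.0067,"fingers": 0.9},{"dx": 0.1,"dy": -1,"dz": 0,"ax": 0,"ay": 0,"az": 0,"fingers": 0.9},{"dx": 0.1,"dy": -1,"dz": 0,"ax": 0,"ay": 0,"az": 0,"fingers": 0.9},{"dx": 0.1,"dy": -1,"dz": 0,"ax": 0,"ay": 0,"az": 0,"fingers": 0.9},{"dx": 0.1,"dy": -1,"dz": 0,"ax": 0,"ay": 0,"az": 0,"fingers": 0.9}]}}

```text
clock: 23.97
eef_pos: [0.6492, 0.0308, 0.1792]
tcp_rot: [-3.141, -0.002, 3.076]
force: [0.1, 0.1, 0.1]
opening: 0.902
grip_force: 0.0
```

>>> {"fn": "step_arm", "kwargs": {"rows": [{"dx": 0.1,"dy": -1,"dz": 0,"ax": 0,"ay": 0,"az": 0,"fingers": 0.9},{"dx": 0.1,"dy": -1,"dz": 0,"ax": 0,"ay": 0,"az": 0,"fingers": 0.9},{"dx": 0.1,"dy": -1,"dz": 0,"ax": 0,"ay": 0,"az": 0,"fingers": 0.9},{"dx": 0.1,"dy": -1,"dz": 0,"ax": 0,"ay": 0,"az": 0,"fingers": 0.9},{"dx": 0.1,"dy": -1,"dz": 0,"ax": 0,"ay": 0,"az": 0,"fingers": 0.9}]}}

```text
clock: 24.38
eef_pos: [0.6326, -0.0683, 0.1792]
tcp_rot: [-3.142, -0.002, 3.075]
force: [-0.7, 0.3, -0.4]
opening: 0.895
grip_force: 0.0
```

>>> {"fn": "step_arm", "kwargs": {"rows": [{"dx": 0.1,"dy": -1,"dz": 0,"ax": 0,"ay": 0,"az": 0,"fingers": 0.9},{"dx": 0.1,"dy": -1,"dz": 0,"ax": 0,"ay": 0,"az": 0,"fingers": 0.9},{"dx": 0.1,"dy": -1,"dz": 0,"ax": 0,"ay": 0,"az": 0,"fingers": 0.9},{"dx": 0.1,"dy": -1,"dz": 0,"ax": 0,"ay": 0,"az": 0,"fingers": 0.9},{"dx": 0.1,"dy": -1,"dz": 0,"ax": 0,"ay": 0,"az": 0,"fingers": 0.9}]}}

```text
clock: 24.8
eef_pos: [0.6161, -0.1674, 0.1792]
tcp_rot: [3.141, -0.002, 3.076]
force: [0.3, -0.4, 0.4]
opening: 0.901
grip_force: 0.0
```

>>> {"fn": "step_arm", "kwargs": {"rows": [{"dx": 0.2,"dy": -1,"dz": 0,"ax": 0,"ay": 0,"az": 0,"fingers": 0.9},{"dx": 0.2,"dy": -1,"dz": 0,"ax": 0,"ay": 0,"az": 0,"fingers": 0.9},{"dx": 0.2,"dy": -1,"dz": 0,"ax": 0,"ay": 0,"az": 0,"fingers": 0.9},{"dx": 0.2,"dy": -1,"dz": 0,"ax": 0,"ay": 0,"az": 0,"fingers": 0.9},{"dx": 0.2,"dy": -1,"dz": 0,"ax": 0,"ay": 0,"az": 0,"fingers": 0.9}]}}

```text
clock: 25.22
eef_pos: [0.5894, -0.2658, 0.1791]
tcp_rot: [3.141, -0.002, 3.075]
force: [0.6, -1.0, 0.1]
opening: 0.901
grip_force: 0.0
```

>>> {"fn": "step_arm", "kwargs": {"rows": [{"dx": 0.1,"dy": -1,"dz": 0,"ax": 0,"ay": 0,"az": 0,"fingers": 0.9},{"dx": 0,"dy": -1,"dz": 0,"ax": 0,"ay": 0,"az": 0,"fingers": 0.9},{"dx": 0,"dy": -0.4,"dz": 0,"ax": 0,"ay": 0,"az": 0,"fingers": 0.9},{"dx": 0,"dy": 0,"dz": 0,"ax": 0,"ay": 0,"az": 0,"fingers": 0.9},{"dx": 0,"dy": 0,"dz": 0,"ax": 0,"ay": 0,"az": 0,"fingers": 0.9}]}}

```text
clock: 25.63
eef_pos: [0.585, -0.3121, 0.1797]
tcp_rot: [3.141, -0.001, 3.075]
force: [-0.4, 0.1, 0.5]
opening: 0.902
grip_force: 0.0
```

```bash
python3 mv.py .5724 -.313 .062
```

```text
[ 0.58500373 -0.31206791  0.17966025] 3.0751127637350963 units dx,dy,dz [ 0.63 -0.09  5.88]
```

>>> {"fn": "step_arm", "kwargs": {"rows": [{"dx": 0.63,"dy": -0.1,"dz": 0.5,"ax": 0,"ay": 0,"az": 0,"fingers": 0.85},{"dx": 0,"dy": 0,"dz": 1,"ax": 0,"ay": 0,"az": 0,"fingers": 0.85},{"dx": 0,"dy": 0,"dz": 1,"ax": 0,"ay": 0,"az": 0,"fingers": 0.85},{"dx": 0,"dy": 0,"dz": 1,"ax": 0,"ay": 0,"az": 0,"fingers": 0.85},{"dx": 0,"dy": 0,"dz": 1,"ax": 0,"ay": 0,"az": 0,"fingers": 0.85}]}}

```text
clock: 26.05
eef_pos: [0.5731, -0.3116, 0.0896]
tcp_rot: [3.141, 0.0, 3.078]
force: [-0.4, 0.1, -0.2]
opening: 0.853
grip_force: 0.0
```

>>> {"fn": "step_arm", "kwargs": {"rows": [{"dx": 0,"dy": 0,"dz": 0.7,"ax": 0,"ay": 0,"az": 0,"fingers": 0.85},{"dx": 0,"dy": 0,"dz": 0.4,"ax": 0,"ay": 0,"az": 0,"fingers": 0.8},{"dx": 0,"dy": 0,"dz": 0.2,"ax": 0,"ay": 0,"az": 0,"fingers": 0.75},{"dx": 0,"dy": 0,"dz": 0,"ax": 0,"ay": 0,"az": 0,"fingers": 0.7},{"dx": 0,"dy": 0,"dz": 0,"ax": 0,"ay": 0,"az": 0,"fingers": 0.65}]}}

```text
clock: 26.47
eef_pos: [0.573, -0.3135, 0.065]
tcp_rot: [3.142, 0.001, 3.076]
force: [-0.0, 0.5, 1.1]
opening: 0.678
grip_force: 0.0
```

>>> {"fn": "step_arm", "kwargs": {"rows": [{"dx": 0,"dy": 0,"dz": 0,"ax": 0,"ay": 0,"az": 0,"fingers": 0.65},{"dx": 0,"dy": 0,"dz": 0,"ax": 0,"ay": 0,"az": 0,"fingers": 0.65}]}}

```text
clock: 26.63
eef_pos: [0.573, -0.3141, 0.0654]
tcp_rot: [-3.141, 0.001, 3.075]
force: [0.2, -0.1, -0.4]
opening: 0.649
grip_force: 0.0
```

```bash
python3 mv.py .5724 -.313 .062
```

```text
[ 0.57299472 -0.31411035  0.06543035] 3.0753887975564242 units dx,dy,dz [0.03 0.05 0.17]
```

>>> {"fn": "step_arm", "kwargs": {"rows": [{"dx": 0,"dy": 0.05,"dz": 0.2,"ax": 0,"ay": 0,"az": 0,"fingers": 0.6},{"dx": 0,"dy": 0,"dz": 0,"ax": 0,"ay": 0,"az": 0,"fingers": 0.57},{"dx": 0,"dy": 0,"dz": 0,"ax": 0,"ay": 0,"az": 0,"fingers": 0.54},{"dx": 0,"dy": 0,"dz": 0,"ax": 0,"ay": 0,"az": 0,"fingers": 0.5},{"dx": 0,"dy": 0,"dz": 0,"ax": 0,"ay": 0,"az": 0,"fingers": 0.4}]}}

```text
clock: 27.05
eef_pos: [0.5725, -0.313, 0.0605]
tcp_rot: [-3.142, -0.0, 3.075]
force: [0.0, -0.7, -0.4]
opening: 0.536
grip_force: 30.0
```

>>> {"fn": "step_arm", "kwargs": {"rows": [{"dx": 0,"dy": 0,"dz": 0,"ax": 0,"ay": 0,"az": 0,"fingers": 0.4},{"dx": 0,"dy": 0,"dz": 0,"ax": 0,"ay": 0,"az": 0,"fingers": 0.4},{"dx": 0,"dy": 0,"dz": -0.3,"ax": 0,"ay": 0,"az": 0,"fingers": 0.4},{"dx": 0,"dy": 0,"dz": -0.6,"ax": 0,"ay": 0,"az": 0,"fingers": 0.4}]}}

```text
clock: 27.38
eef_pos: [0.5718, -0.3125, 0.0778]
tcp_rot: [3.141, -0.002, 3.075]
force: [-0.4, 0.6, -1.4]
opening: 0.536
grip_force: 30.0
```

>>> {"fn": "step_arm", "kwargs": {"rows": [{"dx": 0,"dy": 0,"dz": -1,"ax": 0,"ay": 0,"az": 0,"fingers": 0.4},{"dx": 0,"dy": 0,"dz": -1,"ax": 0,"ay": 0,"az": 0,"fingers": 0.4},{"dx": 0,"dy": 0,"dz": -1,"ax": 0,"ay": 0,"az": 0,"fingers": 0.4},{"dx": 0,"dy": 0,"dz": 0,"ax": 0,"ay": 0,"az": 0,"fingers": 0.4},{"dx": 0,"dy": 0,"dz": 0,"ax": 0,"ay": 0,"az": 0,"fingers": 0.4}]}}

```text
clock: 27.8
eef_pos: [0.5733, -0.3133, 0.1404]
tcp_rot: [-3.141, 0.003, 3.075]
force: [-0.2, 0.3, -1.4]
opening: 0.538
grip_force: 30.0
```

```bash
python3 mv.py .460 .1215 .13
python3 - <<'E'
from h import *
t=snap('top');s=snap('side')
a=cv2.resize(s['frame'][250:370,290:430],None,fx=4,fy=4);cv2.imwrite('pics/s6.png',a)
X=cloud(t)[228:292,224:262].reshape(-1,3);m=X[(X[:,2]>.0095)&(X[:,2]<.02)]
r=cv2.minAreaRect(m[:,:2].astype(np.float32)*1000);print(r)
E
```

```text
[ 0.57326707 -0.31325168  0.14036783] 3.0754120472116946 units dx,dy,dz [ 7.09 21.32  0.52]
((462.0675964355469, 128.49180603027344), (154.50440979003906, 95.54083251953125), 2.6215155124664307)
```

View pics/s6.png

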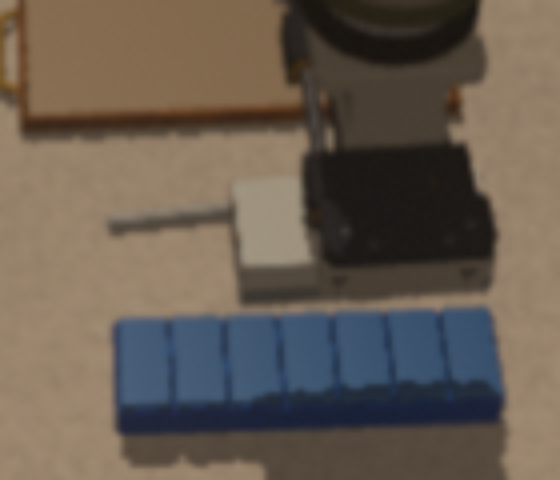

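The carton is held level at (280,230) in the crop and the organizer lies undisturbed. I carry it to the grey tray.

>>> {"fn": "step_arm", "kwargs": {"rows": [{"dx": 0.2,"dy": 0.5,"dz": 0,"ax": 0,"ay": 0,"az": 0,"fingers": 0.4},{"dx": 0.2,"dy": 0.8,"dz": 0,"ax": 0,"ay": 0,"az": 0,"fingers": 0.4},{"dx": 0.3,"dy": 1,"dz": 0,"ax": 0,"ay": 0,"az": 0,"fingers": 0.4},{"dx": 0.3,"dy": 1,"dz": 0,"ax": 0,"ay": 0,"az": 0,"fingers": 0.4},{"dx": 0.3,"dy": 1,"dz": 0,"ax": 0,"ay": 0,"az": 0,"fingers": 0.4}]}}

```text
clock: 28.32
eef_pos: [0.5511, -0.2226, 0.1376]
tcp_rot: [3.141, -0.002, 3.076]
force: [0.2, 0.0, -1.4]
opening: 0.535
grip_force: 30.0
```

>>> {"fn": "step_arm", "kwargs": {"rows": [{"dx": 0.3,"dy": 1,"dz": 0,"ax": 0,"ay": 0,"az": 0,"fingers": 0.4},{"dx": 0.3,"dy": 1,"dz": 0,"ax": 0,"ay": 0,"az": 0,"fingers": 0.4},{"dx": 0.3,"dy": 1,"dz": 0,"ax": 0,"ay": 0,"az": 0,"fingers": 0.4},{"dx": 0.3,"dy": 1,"dz": 0,"ax": 0,"ay": 0,"az": 0,"fingers": 0.4},{"dx": 0.3,"dy": 1,"dz": 0,"ax": 0,"ay": 0,"az": 0,"fingers": 0.4}]}}

```text
clock: 28.73
eef_pos: [0.5275, -0.121, 0.1379]
tcp_rot: [3.141, -0.002, 3.077]
force: [0.5, 0.7, -0.2]
opening: 0.534
grip_force: 30.0
```

>>> {"fn": "step_arm", "kwargs": {"rows": [{"dx": 0.3,"dy": 1,"dz": 0,"ax": 0,"ay": 0,"az": 0,"fingers": 0.4},{"dx": 0.3,"dy": 1,"dz": 0,"ax": 0,"ay": 0,"az": 0,"fingers": 0.4},{"dx": 0.3,"dy": 1,"dz": 0,"ax": 0,"ay": 0,"az": 0,"fingers": 0.4},{"dx": 0.3,"dy": 1,"dz": 0,"ax": 0,"ay": 0,"az": 0,"fingers": 0.4},{"dx": 0.3,"dy": 1,"dz": 0,"ax": 0,"ay": 0,"az": 0,"fingers": 0.4}]}}

```text
clock: 29.15
eef_pos: [0.5039, -0.0195, 0.1379]
tcp_rot: [3.141, -0.002, 3.077]
force: [0.6, -0.3, -0.4]
opening: 0.534
grip_force: 30.0
```

>>> {"fn": "step_arm", "kwargs": {"rows": [{"dx": 0.4,"dy": 1,"dz": 0,"ax": 0,"ay": 0,"az": 0,"fingers": 0.4},{"dx": 0.4,"dy": 1,"dz": 0,"ax": 0,"ay": 0,"az": 0,"fingers": 0.4},{"dx": 0.4,"dy": 1,"dz": 0,"ax": 0,"ay": 0,"az": 0,"fingers": 0.4},{"dx": 0.4,"dy": 1,"dz": 0,"ax": 0,"ay": 0,"az": 0,"fingers": 0.4},{"dx": 0.5,"dy": 1,"dz": 0,"ax": 0,"ay": 0,"az": 0,"fingers": 0.4}]}}

```text
clock: 29.57
eef_pos: [0.4686, 0.0827, 0.138]
tcp_rot: [3.142, -0.001, 3.077]
force: [-0.4, 0.1, -0.7]
opening: 0.534
grip_force: 30.0
```

>>> {"fn": "step_arm", "kwargs": {"rows": [{"dx": 0.4,"dy": 1,"dz": 0,"ax": 0,"ay": 0,"az": 0,"fingers": 0.4},{"dx": 0.2,"dy": 1,"dz": 0,"ax": 0,"ay": 0,"az": -0.019,"fingers": 0.4},{"dx": 0,"dy": 0,"dz": 0,"ax": 0,"ay": 0,"az": -0.02,"fingers": 0.4},{"dx": 0,"dy": 0,"dz": 0,"ax": 0,"ay": 0,"az": 0,"fingers": 0.4},{"dx": 0,"dy": 0,"dz": 0,"ax": 0,"ay": 0,"az": 0,"fingers": 0.4}]}}

```text
clock: 29.98
eef_pos: [0.4598, 0.1218, 0.1381]
tcp_rot: [-3.141, -0.001, -3.086]
force: [0.1, -0.6, -0.5]
opening: 0.535
grip_force: 30.0
```

```bash
python3 mv.py .460 .1215 .035
```

```text
[0.45976453 0.12182889 0.1381028 ] -3.0857306180719704 units dx,dy,dz [-0.01 -0.02  5.16]
```

>>> {"fn": "step_arm", "kwargs": {"rows": [{"dx": 0,"dy": 0,"dz": 0.6,"ax": 0,"ay": 0,"az": 0,"fingers": 0.4},{"dx": 0,"dy": 0,"dz": 1,"ax": 0,"ay": 0,"az": 0,"fingers": 0.4},{"dx": 0,"dy": 0,"dz": 1,"ax": 0,"ay": 0,"az": 0,"fingers": 0.4},{"dx": 0,"dy": 0,"dz": 0.8,"ax": 0,"ay": 0,"az": 0,"fingers": 0.4},{"dx": 0,"dy": 0,"dz": 0.6,"ax": 0,"ay": 0,"az": 0,"fingers": 0.4}]}}

```text
clock: 30.4
eef_pos: [0.4603, 0.1205, 0.0571]
tcp_rot: [-3.141, -0.001, -3.089]
force: [-0.1, -0.6, -1.2]
opening: 0.535
grip_force: 30.0
```

>>> {"fn": "step_arm", "kwargs": {"rows": [{"dx": 0,"dy": 0,"dz": 0.4,"ax": 0,"ay": 0,"az": 0,"fingers": 0.4},{"dx": 0,"dy": 0,"dz": 0.2,"ax": 0,"ay": 0,"az": 0,"fingers": 0.4},{"dx": 0,"dy": 0,"dz": 0.1,"ax": 0,"ay": 0,"az": 0,"fingers": 0.4},{"dx": 0,"dy": 0,"dz": 0,"ax": 0,"ay": 0,"az": 0,"fingers": 0.4},{"dx": 0,"dy": 0,"dz": 0,"ax": 0,"ay": 0,"az": 0,"fingers": 0.4}]}}

```text
clock: 30.82
eef_pos: [0.4612, 0.1213, 0.0449]
tcp_rot: [3.141, 0.001, -3.086]
force: [0.7, 0.2, -0.1]
opening: 0.536
grip_force: 30.0
```

>>> {"fn": "step_arm", "kwargs": {"rows": [{"dx": 0,"dy": 0,"dz": 0.1,"ax": 0,"ay": 0,"az": 0,"fingers": 0.4},{"dx": 0,"dy": 0,"dz": 0,"ax": 0,"ay": 0,"az": 0,"fingers": 0.4}]}}

```text
clock: 30.98
eef_pos: [0.4612, 0.1214, 0.0428]
tcp_rot: [3.141, 0.001, -3.085]
force: [-0.8, 0.4, -0.9]
opening: 0.538
grip_force: 30.0
```

>>> {"fn": "step_arm", "kwargs": {"rows": [{"dx": 0,"dy": 0,"dz": 0.15,"ax": 0,"ay": 0,"az": 0,"fingers": 0.4},{"dx": 0,"dy": 0,"dz": 0.15,"ax": 0,"ay": 0,"az": 0,"fingers": 0.4},{"dx": 0,"dy": 0,"dz": 0,"ax": 0,"ay": 0,"az": 0,"fingers": 0.4}]}}

```text
clock: 31.23
eef_pos: [0.461, 0.1214, 0.036]
tcp_rot: [-3.142, -0.0, -3.085]
force: [-0.6, -0.3, -1.0]
opening: 0.532
grip_force: 30.0
```

>>> {"fn": "step_arm", "kwargs": {"rows": [{"dx": 0,"dy": 0,"dz": 0.05,"ax": 0,"ay": 0,"az": 0,"fingers": 0.4},{"dx": 0,"dy": 0,"dz": 0,"ax": 0,"ay": 0,"az": 0,"fingers": 0.4}]}}

```text
clock: 31.4
eef_pos: [0.461, 0.1213, 0.0352]
tcp_rot: [-3.141, -0.0, -3.085]
force: [-0.4, 0.1, -0.9]
opening: 0.534
grip_force: 30.0
```

>>> {"fn": "step_arm", "kwargs": {"rows": [{"dx": 0,"dy": 0,"dz": 0.04,"ax": 0,"ay": 0,"az": 0,"fingers": 0.4},{"dx": 0,"dy": 0,"dz": 0,"ax": 0,"ay": 0,"az": 0,"fingers": 0.4}]}}

```text
clock: 31.57
eef_pos: [0.461, 0.1214, 0.0345]
tcp_rot: [-3.142, -0.0, -3.085]
force: [-0.6, -0.3, -1.3]
opening: 0.53
grip_force: 30.0
```

>>> {"fn": "step_arm", "kwargs": {"rows": [{"dx": 0,"dy": 0,"dz": 0.04,"ax": 0,"ay": 0,"az": 0,"fingers": 0.4},{"dx": 0,"dy": 0,"dz": 0,"ax": 0,"ay": 0,"az": 0,"fingers": 0.4}]}}

```text
clock: 31.73
eef_pos: [0.4611, 0.1214, 0.0343]
tcp_rot: [3.141, 0.0, -3.085]
force: [-0.9, -0.4, 8.1]
opening: 0.535
grip_force: 30.0
```

>>> {"fn": "step_arm", "kwargs": {"rows": [{"dx": 0,"dy": 0,"dz": 0.03,"ax": 0,"ay": 0,"az": 0,"fingers": 0.4},{"dx": 0,"dy": 0,"dz": 0,"ax": 0,"ay": 0,"az": 0,"fingers": 0.4}]}}

```text
clock: 31.9
eef_pos: [0.4611, 0.1214, 0.0343]
tcp_rot: [3.141, 0.001, -3.085]
force: [-2.9, 0.1, 19.0]
opening: 0.536
grip_force: 30.0
```

>>> {"fn": "step_arm", "kwargs": {"rows": [{"dx": 0,"dy": 0,"dz": -0.05,"ax": 0,"ay": 0,"az": 0,"fingers": 0.4},{"dx": 0,"dy": 0,"dz": 0,"ax": 0,"ay": 0,"az": 0,"fingers": 0.56},{"dx": 0,"dy": 0,"dz": 0,"ax": 0,"ay": 0,"az": 0,"fingers": 0.6},{"dx": 0,"dy": 0,"dz": 0,"ax": 0,"ay": 0,"az": 0,"fingers": 0.7},{"dx": 0,"dy": 0,"dz": 0,"ax": 0,"ay": 0,"az": 0,"fingers": 0.75}]}}

```text
clock: 32.32
eef_pos: [0.4611, 0.1214, 0.0341]
tcp_rot: [-3.142, -0.0, -3.085]
force: [-0.8, -0.3, 0.1]
opening: 0.696
grip_force: 0.0
```

>>> {"fn": "step_arm", "kwargs": {"rows": [{"dx": 0,"dy": 0,"dz": 0,"ax": 0,"ay": 0,"az": 0,"fingers": 0.75},{"dx": 0,"dy": 0,"dz": -0.5,"ax": 0,"ay": 0,"az": 0,"fingers": 0.75},{"dx": 0,"dy": 0,"dz": -1,"ax": 0,"ay": 0,"az": 0,"fingers": 0.75},{"dx": 0,"dy": 0,"dz": -1,"ax": 0,"ay": 0,"az": 0,"fingers": 0.75},{"dx": 0,"dy": 0,"dz": -1,"ax": 0,"ay": 0,"az": 0,"fingers": 0.85}]}}

```text
clock: 32.73
eef_pos: [0.4607, 0.1212, 0.1054]
tcp_rot: [-3.141, -0.001, -3.085]
force: [-0.0, -0.1, -0.2]
opening: 0.785
grip_force: 0.0
```

>>> {"fn": "step_arm", "kwargs": {"rows": [{"dx": 0,"dy": 0,"dz": -1,"ax": 0,"ay": 0,"az": 0,"fingers": 0.9},{"dx": 0,"dy": 0,"dz": -0.5,"ax": 0,"ay": 0,"az": 0,"fingers": 0.9},{"dx": 0,"dy": 0,"dz": 0,"ax": 0,"ay": 0,"az": 0.0195,"fingers": 0.9},{"dx": 0,"dy": 0,"dz": 0,"ax": 0,"ay": 0,"az": 0.0285,"fingers": 0.9},{"dx": 0,"dy": 0,"dz": 0,"ax": 0,"ay": 0,"az": 0,"fingers": 0.9}]}}

```text
clock: 33.15
eef_pos: [0.4611, 0.1214, 0.1352]
tcp_rot: [3.141, 0.001, 3.043]
force: [0.8, 0.0, 1.3]
opening: 0.899
grip_force: 0.0
```

```bash
python3 - <<'E'
from h import *
t=snap('top');s=snap('side')
a=cv2.resize(s['frame'][165:300,250:425],None,fx=4,fy=4);cv2.imwrite('pics/s7.png',a)
def rect(m,n):
    r=cv2.minAreaRect(m[:,:2].astype(np.float32)*1000);print(n,len(m),np.round(r[0],1),np.round(r[1],1),round(r[2],1))
for n,S,b,b2 in(('top',t,(195,272,365,410),(184,280,285,338)),('side',s,(290,362,310,425),(236,290,280,415))):
    C=cloud(S);X=C[b[0]:b[1],b[2]:b[3]].reshape(-1,3)
    rect(X[(X[:,2]>.024)&(X[:,2]<.037)],n+' org')
    X=C[b2[0]:b2[1],b2[2]:b2[3]].reshape(-1,3);m=X[(X[:,2]>.008)&(X[:,2]<.017)&(abs(X[:,1]+.085+.09*(X[:,0]-.554))<.066)]
    rect(m,n+' bed'); m=m[abs(m[:,0]-.554)<.115]; A=np.c_[m[:,0]-.554,np.ones(len(m)),]
    up=m[:,1]>-.085-.09*(m[:,0]-.554)
    for q in(up,~up):
        w=m[q];e=w[:,1]+.085+.09*(w[:,0]-.554);w=w[abs(e)>.046];f=np.polyfit(w[:,0]-.554,w[:,1],1);print(len(w),f)
C=cloud(s)[180:225,262:340].reshape(-1,3);m=C[(C[:,2]>.032)&(C[:,2]<.045)&(C[:,1]<.2)];rect(m,'carton placed')
E
python3 mv.py .5523 -.3123 .15
```

```text
top org 1031 [ 551.5 -311.3] [ 57.2 194.1] 83.9
top bed 669 [558.9 -85.6] [117.9 290.2] 86.0
106 [-0.09201346 -0.03133957]
92 [-0.08644706 -0.13607917]
side org 2188 [ 552.3 -314. ] [ 57.7 193.4] 83.8
side bed 1188 [553.9 -85.7] [119.6 277.9] 85.8
250 [-0.08589818 -0.03238379]
279 [-0.08635425 -0.13873168]
carton placed 691 [460.1 122.3] [118.   57.2] 3.9
[0.46091464 0.12142854 0.13466268] 3.0500964135352433 units dx,dy,dz [ -6.53 -21.18  -0.77]
```

View pics/s7.png

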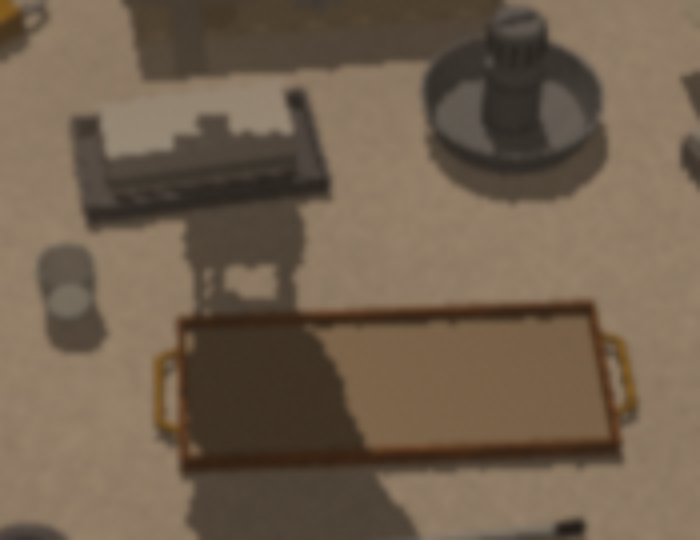

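The carton lies flat in the grey tray at (200,140) in the crop. Now the organizer.

>>> {"fn": "step_arm", "kwargs": {"rows": [{"dx": -0.3,"dy": -1,"dz": 0,"ax": 0,"ay": 0,"az": 0.004,"fingers": 0.9},{"dx": -0.3,"dy": -1,"dz": 0,"ax": 0,"ay": 0,"az": 0,"fingers": 0.9},{"dx": -0.3,"dy": -1,"dz": 0,"ax": 0,"ay": 0,"az": 0,"fingers": 0.9},{"dx": -0.3,"dy": -1,"dz": 0,"ax": 0,"ay": 0,"az": 0,"fingers": 0.9},{"dx": -0.3,"dy": -1,"dz": 0,"ax": 0,"ay": 0,"az": 0,"fingers": 0.9}]}}

```text
clock: 33.67
eef_pos: [0.4803, 0.0178, 0.1342]
tcp_rot: [-3.141, -0.001, 3.038]
force: [0.7, -0.6, -0.5]
opening: 0.898
grip_force: 0.0
```

>>> {"fn": "step_arm", "kwargs": {"rows": [{"dx": -0.3,"dy": -1,"dz": 0,"ax": 0,"ay": 0,"az": 0,"fingers": 0.9},{"dx": -0.3,"dy": -1,"dz": 0,"ax": 0,"ay": 0,"az": 0,"fingers": 0.9},{"dx": -0.3,"dy": -1,"dz": 0,"ax": 0,"ay": 0,"az": 0,"fingers": 0.9},{"dx": -0.3,"dy": -1,"dz": 0,"ax": 0,"ay": 0,"az": 0,"fingers": 0.9},{"dx": -0.3,"dy": -1,"dz": 0,"ax": 0,"ay": 0,"az": 0,"fingers": 0.9}]}}

```text
clock: 34.08
eef_pos: [0.4994, -0.085, 0.1342]
tcp_rot: [-3.142, -0.001, 3.037]
force: [0.2, 1.0, 0.1]
opening: 0.903
grip_force: 0.0
```

>>> {"fn": "step_arm", "kwargs": {"rows": [{"dx": -0.3,"dy": -1,"dz": 0,"ax": 0,"ay": 0,"az": 0,"fingers": 0.9},{"dx": -0.3,"dy": -1,"dz": 0,"ax": 0,"ay": 0,"az": 0,"fingers": 0.9},{"dx": -0.3,"dy": -1,"dz": 0,"ax": 0,"ay": 0,"az": 0,"fingers": 0.9},{"dx": -0.3,"dy": -1,"dz": 0,"ax": 0,"ay": 0,"az": 0,"fingers": 0.9},{"dx": -0.3,"dy": -1,"dz": 0,"ax": 0,"ay": 0,"az": 0,"fingers": 0.9}]}}

```text
clock: 34.5
eef_pos: [0.5185, -0.1875, 0.1341]
tcp_rot: [3.142, -0.001, 3.037]
force: [0.3, -0.2, 0.2]
opening: 0.903
grip_force: 0.0
```

>>> {"fn": "step_arm", "kwargs": {"rows": [{"dx": -0.3,"dy": -1,"dz": 0,"ax": 0,"ay": 0,"az": 0,"fingers": 0.9},{"dx": -0.3,"dy": -1,"dz": 0,"ax": 0,"ay": 0,"az": 0,"fingers": 0.9},{"dx": -0.3,"dy": -1,"dz": 0,"ax": 0,"ay": 0,"az": 0,"fingers": 0.9},{"dx": -0.3,"dy": -1,"dz": 0,"ax": 0,"ay": 0,"az": 0,"fingers": 0.9},{"dx": -0.3,"dy": -1,"dz": 0,"ax": 0,"ay": 0,"az": 0,"fingers": 0.9}]}}

```text
clock: 34.92
eef_pos: [0.5376, -0.2902, 0.1341]
tcp_rot: [3.141, -0.001, 3.037]
force: [-0.5, 0.2, 0.7]
opening: 0.897
grip_force: 0.0
```

>>> {"fn": "step_arm", "kwargs": {"rows": [{"dx": -0.4,"dy": -1,"dz": 0,"ax": 0,"ay": 0,"az": 0,"fingers": 0.9},{"dx": -0.2,"dy": -0.2,"dz": 0,"ax": 0,"ay": 0,"az": 0,"fingers": 0.9},{"dx": 0,"dy": 0,"dz": 0,"ax": 0,"ay": 0,"az": 0,"fingers": 0.9},{"dx": 0,"dy": 0,"dz": 0,"ax": 0,"ay": 0,"az": 0,"fingers": 0.9}]}}

```text
clock: 35.25
eef_pos: [0.547, -0.3132, 0.1339]
tcp_rot: [3.141, -0.001, 3.036]
force: [0.2, 1.0, 0.1]
opening: 0.899
grip_force: 0.0
```

```bash
python3 mv.py .552 -.3127 .029
```

```text
[ 0.54698195 -0.31324966  0.13387681] 3.0358213350877046 units dx,dy,dz [-0.25  0.05  5.24]
```

>>> {"fn": "step_arm", "kwargs": {"rows": [{"dx": -0.25,"dy": 0.05,"dz": 0.5,"ax": 0,"ay": 0,"az": 0,"fingers": 0.9},{"dx": 0,"dy": 0,"dz": 1,"ax": 0,"ay": 0,"az": 0,"fingers": 0.9},{"dx": 0,"dy": 0,"dz": 1,"ax": 0,"ay": 0,"az": 0,"fingers": 0.9},{"dx": 0,"dy": 0,"dz": 1,"ax": 0,"ay": 0,"az": 0,"fingers": 0.9},{"dx": 0,"dy": 0,"dz": 0.6,"ax": 0,"ay": 0,"az": 0,"fingers": 0.9}]}}

```text
clock: 35.67
eef_pos: [0.5519, -0.3116, 0.0499]
tcp_rot: [3.14, -0.002, 3.037]
force: [0.3, 0.4, 0.1]
opening: 0.901
grip_force: 0.0
```

>>> {"fn": "step_arm", "kwargs": {"rows": [{"dx": 0,"dy": 0,"dz": 0.5,"ax": 0,"ay": 0,"az": 0,"fingers": 0.85},{"dx": 0,"dy": 0,"dz": 0.3,"ax": 0,"ay": 0,"az": 0,"fingers": 0.8},{"dx": 0,"dy": 0,"dz": 0,"ax": 0,"ay": 0,"az": 0,"fingers": 0.75},{"dx": 0,"dy": 0,"dz": 0,"ax": 0,"ay": 0,"az": 0,"fingers": 0.7}]}}

```text
clock: 36.0
eef_pos: [0.5525, -0.3137, 0.0364]
tcp_rot: [-3.142, 0.0, 3.035]
force: [-0.6, 0.2, -0.9]
opening: 0.728
grip_force: 0.0
```

```bash
python3 mv.py .552 -.3127 .029
```

```text
[ 0.55252076 -0.31366798  0.03641664] 3.034786609350369 units dx,dy,dz [0.03 0.05 0.37]
```

>>> {"fn": "step_arm", "kwargs": {"rows": [{"dx": 0,"dy": 0.05,"dz": 0.35,"ax": 0,"ay": 0,"az": 0,"fingers": 0.7},{"dx": 0,"dy": 0,"dz": 0,"ax": 0,"ay": 0,"az": 0,"fingers": 0.66},{"dx": 0,"dy": 0,"dz": 0,"ax": 0,"ay": 0,"az": 0,"fingers": 0.62},{"dx": 0,"dy": 0,"dz": 0,"ax": 0,"ay": 0,"az": 0,"fingers": 0.55},{"dx": 0,"dy": 0,"dz": 0,"ax": 0,"ay": 0,"az": 0,"fingers": 0.45}]}}

```text
clock: 36.42
eef_pos: [0.5525, -0.3129, 0.0296]
tcp_rot: [-3.141, 0.0, 3.034]
force: [-0.8, -0.4, -0.5]
opening: 0.598
grip_force: 30.0
```

>>> {"fn": "step_arm", "kwargs": {"rows": [{"dx": 0,"dy": 0,"dz": 0,"ax": 0,"ay": 0,"az": 0,"fingers": 0.45},{"dx": 0,"dy": 0,"dz": 0,"ax": 0,"ay": 0,"az": 0,"fingers": 0.45}]}}

```text
clock: 36.58
eef_pos: [0.5525, -0.3129, 0.0295]
tcp_rot: [-3.141, 0.0, 3.034]
force: [-0.6, 0.2, 2.2]
opening: 0.598
grip_force: 30.0
```

>>> {"fn": "step_arm", "kwargs": {"rows": [{"dx": 0,"dy": 0,"dz": -0.3,"ax": 0,"ay": 0,"az": 0,"fingers": 0.45},{"dx": 0,"dy": 0,"dz": -0.6,"ax": 0,"ay": 0,"az": 0,"fingers": 0.45},{"dx": 0,"dy": 0,"dz": -1,"ax": 0,"ay": 0,"az": 0,"fingers": 0.45},{"dx": 0,"dy": 0,"dz": -0.6,"ax": 0,"ay": 0,"az": 0,"fingers": 0.45},{"dx": 0,"dy": 0,"dz": 0,"ax": 0,"ay": 0,"az": -0.006,"fingers": 0.45}]}}

```text
clock: 37.0
eef_pos: [0.5538, -0.3136, 0.0825]
tcp_rot: [-3.14, 0.004, 3.053]
force: [0.4, -1.0, -1.1]
opening: 0.598
grip_force: 30.0
```

>>> {"fn": "step_arm", "kwargs": {"rows": [{"dx": 0,"dy": 0,"dz": 0,"ax": 0,"ay": 0,"az": 0,"fingers": 0.45},{"dx": 0,"dy": 0,"dz": 0,"ax": 0,"ay": 0,"az": 0,"fingers": 0.45}]}}

```text
clock: 37.17
eef_pos: [0.5523, -0.3127, 0.0791]
tcp_rot: [3.141, 0.0, 3.054]
force: [0.2, 0.8, -1.4]
opening: 0.601
grip_force: 30.0
```

```bash
python3 mv.py .5535 -.085 .08
python3 - <<'E'
from h import *
s=snap('side');cv2.imwrite('pics/s8.png',cv2.resize(s['frame'][230:380,280:440],None,fx=3,fy=3))
E
```

```text
[ 0.55226697 -0.3126603   0.07912704] 3.053674241652107 units dx,dy,dz [ 0.94 11.34 -0.04]
```

View pics/s8.png

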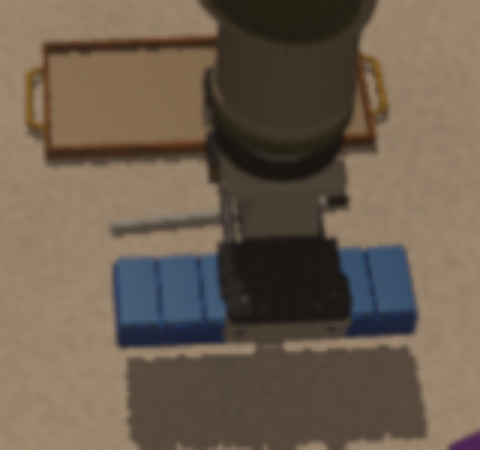

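The organizer is held level at (265,290) with its lids up. I carry it to the wooden tray.

>>> {"fn": "step_arm", "kwargs": {"rows": [{"dx": 0,"dy": 0.5,"dz": 0,"ax": 0,"ay": 0,"az": 0,"fingers": 0.45},{"dx": 0.1,"dy": 1,"dz": 0,"ax": 0,"ay": 0,"az": 0,"fingers": 0.45},{"dx": 0.1,"dy": 1,"dz": 0,"ax": 0,"ay": 0,"az": 0,"fingers": 0.45},{"dx": 0.1,"dy": 1,"dz": 0,"ax": 0,"ay": 0,"az": 0,"fingers": 0.45},{"dx": 0.1,"dy": 1,"dz": 0,"ax": 0,"ay": 0,"az": 0,"fingers": 0.45}]}}

```text
clock: 37.63
eef_pos: [0.5519, -0.2206, 0.0784]
tcp_rot: [3.141, -0.001, 3.053]
force: [1.3, -0.2, -1.3]
opening: 0.601
grip_force: 30.0
```

>>> {"fn": "step_arm", "kwargs": {"rows": [{"dx": 0.1,"dy": 1,"dz": 0,"ax": 0,"ay": 0,"az": 0,"fingers": 0.45},{"dx": 0.1,"dy": 1,"dz": 0,"ax": 0,"ay": 0,"az": 0,"fingers": 0.45},{"dx": 0.1,"dy": 1,"dz": 0,"ax": 0,"ay": 0,"az": 0,"fingers": 0.45},{"dx": 0.1,"dy": 1,"dz": 0,"ax": 0,"ay": 0,"az": 0,"fingers": 0.45},{"dx": 0.1,"dy": 1,"dz": 0,"ax": 0,"ay": 0,"az": 0,"fingers": 0.45}]}}

```text
clock: 38.05
eef_pos: [0.5507, -0.12, 0.0786]
tcp_rot: [3.141, -0.001, 3.054]
force: [-0.1, 0.6, 0.5]
opening: 0.601
grip_force: 30.0
```

>>> {"fn": "step_arm", "kwargs": {"rows": [{"dx": 0,"dy": 1,"dz": 0,"ax": 0,"ay": 0,"az": 0,"fingers": 0.45},{"dx": 0,"dy": 0.8,"dz": 0,"ax": 0,"ay": 0,"az": 0,"fingers": 0.45},{"dx": 0,"dy": 0,"dz": 0,"ax": 0,"ay": 0,"az": 0,"fingers": 0.45},{"dx": 0,"dy": 0,"dz": 0,"ax": 0,"ay": 0,"az": 0,"fingers": 0.45}]}}

```text
clock: 38.38
eef_pos: [0.5542, -0.0847, 0.0787]
tcp_rot: [3.141, -0.001, 3.056]
force: [-0.2, -1.1, -1.2]
opening: 0.598
grip_force: 30.0
```

```bash
python3 mv.py .5535 -.085 .034
```

```text
[ 0.55415579 -0.08472135  0.07872624] 3.055883086684444 units dx,dy,dz [ 0.03 -0.02  2.24]
```

Expected contact is at TCP z of about 0.0335.

>>> {"fn": "step_arm", "kwargs": {"rows": [{"dx": 0,"dy": 0,"dz": 0.5,"ax": 0,"ay": 0,"az": 0,"fingers": 0.45},{"dx": 0,"dy": 0,"dz": 0.6,"ax": 0,"ay": 0,"az": 0,"fingers": 0.45},{"dx": 0,"dy": 0,"dz": 0.5,"ax": 0,"ay": 0,"az": 0,"fingers": 0.45},{"dx": 0,"dy": 0,"dz": 0.2,"ax": 0,"ay": 0,"az": 0,"fingers": 0.45},{"dx": 0,"dy": 0,"dz": 0,"ax": 0,"ay": 0,"az": 0,"fingers": 0.45}]}}

```text
clock: 38.8
eef_pos: [0.5534, -0.0867, 0.0414]
tcp_rot: [-3.141, -0.003, 3.052]
force: [0.1, 0.6, -0.8]
opening: 0.597
grip_force: 30.0
```

>>> {"fn": "step_arm", "kwargs": {"rows": [{"dx": 0,"dy": 0,"dz": 0.1,"ax": 0,"ay": 0,"az": 0,"fingers": 0.45},{"dx": 0,"dy": 0,"dz": 0,"ax": 0,"ay": 0,"az": 0,"fingers": 0.45},{"dx": 0,"dy": 0,"dz": 0,"ax": 0,"ay": 0,"az": 0,"fingers": 0.45}]}}

```text
clock: 39.05
eef_pos: [0.5545, -0.0862, 0.0414]
tcp_rot: [-3.142, 0.0, 3.053]
force: [-0.1, 0.2, -0.8]
opening: 0.606
grip_force: 30.0
```

>>> {"fn": "step_arm", "kwargs": {"rows": [{"dx": 0,"dy": 0,"dz": 0.1,"ax": 0,"ay": 0,"az": 0,"fingers": 0.45},{"dx": 0,"dy": 0,"dz": 0,"ax": 0,"ay": 0,"az": 0,"fingers": 0.45}]}}

```text
clock: 39.22
eef_pos: [0.5546, -0.0861, 0.0394]
tcp_rot: [3.142, 0.001, 3.054]
force: [-0.7, -0.4, -1.3]
opening: 0.596
grip_force: 30.0
```

>>> {"fn": "step_arm", "kwargs": {"rows": [{"dx": 0,"dy": 0,"dz": 0.1,"ax": 0,"ay": 0,"az": 0,"fingers": 0.45},{"dx": 0,"dy": 0,"dz": 0.1,"ax": 0,"ay": 0,"az": 0,"fingers": 0.45},{"dx": 0,"dy": 0,"dz": 0,"ax": 0,"ay": 0,"az": 0,"fingers": 0.45}]}}

```text
clock: 39.47
eef_pos: [0.5543, -0.086, 0.035]
tcp_rot: [-3.142, -0.0, 3.054]
force: [-1.3, 0.7, -0.7]
opening: 0.599
grip_force: 30.0
```

>>> {"fn": "step_arm", "kwargs": {"rows": [{"dx": 0,"dy": 0,"dz": 0.05,"ax": 0,"ay": 0,"az": 0,"fingers": 0.45},{"dx": 0,"dy": 0,"dz": 0,"ax": 0,"ay": 0,"az": 0,"fingers": 0.45}]}}

```text
clock: 39.63
eef_pos: [0.5544, -0.0861, 0.0341]
tcp_rot: [-3.142, -0.0, 3.053]
force: [-0.3, 0.5, -0.8]
opening: 0.597
grip_force: 30.0
```

>>> {"fn": "step_arm", "kwargs": {"rows": [{"dx": 0,"dy": 0,"dz": 0.04,"ax": 0,"ay": 0,"az": 0,"fingers": 0.45},{"dx": 0,"dy": 0,"dz": 0,"ax": 0,"ay": 0,"az": 0,"fingers": 0.45}]}}

```text
clock: 39.8
eef_pos: [0.5544, -0.0861, 0.0335]
tcp_rot: [-3.142, 0.0, 3.053]
force: [-1.1, 1.1, 0.8]
opening: 0.602
grip_force: 30.0
```

>>> {"fn": "step_arm", "kwargs": {"rows": [{"dx": 0,"dy": 0,"dz": 0.03,"ax": 0,"ay": 0,"az": 0,"fingers": 0.45},{"dx": 0,"dy": 0,"dz": 0,"ax": 0,"ay": 0,"az": 0,"fingers": 0.45}]}}

```text
clock: 39.97
eef_pos: [0.5545, -0.0861, 0.0335]
tcp_rot: [3.142, 0.0, 3.053]
force: [-1.2, 0.6, 8.6]
opening: 0.599
grip_force: 30.0
```

>>> {"fn": "step_arm", "kwargs": {"rows": [{"dx": 0,"dy": 0,"dz": -0.02,"ax": 0,"ay": 0,"az": 0,"fingers": 0.62},{"dx": 0,"dy": 0,"dz": 0,"ax": 0,"ay": 0,"az": 0,"fingers": 0.65},{"dx": 0,"dy": 0,"dz": 0,"ax": 0,"ay": 0,"az": 0,"fingers": 0.68},{"dx": 0,"dy": 0,"dz": 0,"ax": 0,"ay": 0,"az": 0,"fingers": 0.7},{"dx": 0,"dy": 0,"dz": 0,"ax": 0,"ay": 0,"az": 0,"fingers": 0.7}]}}

```text
clock: 40.38
eef_pos: [0.5544, -0.0861, 0.0331]
tcp_rot: [-3.142, -0.0, 3.053]
force: [0.1, -0.6, -1.2]
opening: 0.699
grip_force: 0.0
```

>>> {"fn": "step_arm", "kwargs": {"rows": [{"dx": 0,"dy": 0,"dz": -0.5,"ax": 0,"ay": 0,"az": 0,"fingers": 0.7},{"dx": 0,"dy": 0,"dz": -1,"ax": 0,"ay": 0,"az": 0,"fingers": 0.7},{"dx": 0,"dy": 0,"dz": -1,"ax": 0,"ay": 0,"az": 0,"fingers": 0.7},{"dx": 0,"dy": 0,"dz": -1,"ax": 0,"ay": 0,"az": 0,"fingers": 0.7},{"dx": 0,"dy": 0,"dz": -1,"ax": 0,"ay": 0,"az": 0,"fingers": 0.7}]}}

```text
clock: 40.8
eef_pos: [0.5542, -0.0861, 0.1248]
tcp_rot: [-3.142, 0.0, 3.053]
force: [-0.0, 0.1, 0.2]
opening: 0.697
grip_force: 0.0
```

>>> {"fn": "step_arm", "kwargs": {"rows": [{"dx": 0,"dy": -1,"dz": -1,"ax": 0,"ay": 0,"az": 0,"fingers": 0.7},{"dx": 0,"dy": -1,"dz": -1,"ax": 0,"ay": 0,"az": 0,"fingers": 0.7},{"dx": 0,"dy": -1,"dz": -1,"ax": 0,"ay": 0,"az": 0,"fingers": 0.7},{"dx": 0,"dy": -1,"dz": 0,"ax": 0,"ay": 0,"az": 0,"fingers": 0.7},{"dx": 0,"dy": -1,"dz": 0,"ax": 0,"ay": 0,"az": 0,"fingers": 0.7}]}}

```text
clock: 41.22
eef_pos: [0.546, -0.1868, 0.1856]
tcp_rot: [-3.141, 0.003, 3.053]
force: [0.5, -0.8, -0.9]
opening: 0.698
grip_force: 0.0
```

>>> {"fn": "step_arm", "kwargs": {"rows": [{"dx": 0,"dy": -1,"dz": 0,"ax": 0,"ay": 0,"az": 0,"fingers": 0.7},{"dx": 0,"dy": -1,"dz": 0,"ax": 0,"ay": 0,"az": 0,"fingers": 0.7},{"dx": 0,"dy": -1,"dz": 0,"ax": 0,"ay": 0,"az": 0,"fingers": 0.7},{"dx": 0,"dy": 0,"dz": 0,"ax": 0,"ay": 0,"az": 0,"fingers": 0.7},{"dx": 0,"dy": 0,"dz": 0,"ax": 0,"ay": 0,"az": 0,"fingers": 0.7}]}}

```text
clock: 41.63
eef_pos: [0.5398, -0.2466, 0.1838]
tcp_rot: [-3.141, 0.0, 3.051]
force: [1.1, 0.7, 0.4]
opening: 0.703
grip_force: 0.0
```

Run:
```python
from h import *
t=snap('top');s=snap('side')
a=cv2.resize(s['frame'][95:300,240:420],None,fx=2.8,fy=2.8);b=cv2.resize(t['frame'][170:285,130:345],None,fx=1.3,fy=1.3)
c=np.zeros((580,790,3),np.uint8);c[:a.shape[0],:a.shape[1]]=a;c[:b.shape[0],508:508+b.shape[1]]=b;cv2.imwrite('pics/s9.png',c)
X=cloud(s)[225:290,280:415].reshape(-1,3);m=X[(X[:,2]>.028)&(X[:,2]<.04)&(X[:,1]>-.15)&(X[:,1]<-.02)]
print(len(m),cv2.minAreaRect(m[:,:2].astype(np.float32)*1000))
```

```text
780 ((554.5189208984375, -87.76806640625), (59.14795684814453, 194.74285888671875), 84.5063705444336)
```

View pics/s9.png

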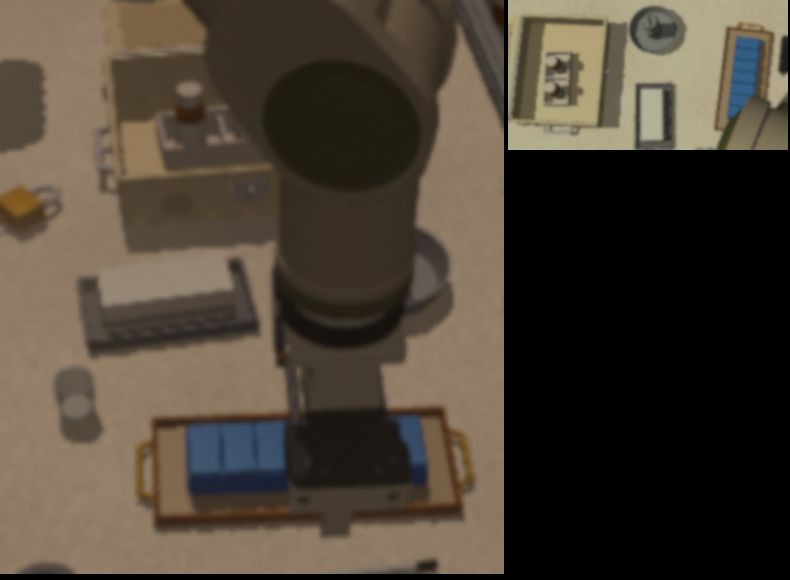

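The final view shows the organizer lids up inside the wooden tray (305,455) and the carton in the grey tray (170,290). The top inset shows both vials standing in the divider (557,65 and 557,90) and the crusher upright in the dish (660,30). The gripper is clear, so I hand in.

```bash
python3 -c "
from station import manip
print(manip.sign_off())"
```

```text
the job is handed in; nothing more can be done
None
```

I took the pile apart from the top down and handed the job in at about 42 s: vial in the divider's empty compartment, crusher standing in the wash dish, carton flat in the stock tray, organizer lids up in the bedside tray, kept vial untouched and drawer left open; the hand-in returned no verdict.

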